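# Eject the loader drawer with a pin, load chip trays, snap the cover, shut it

## Task

Push the release pin down through the small hole in the loader's top to trip the hidden catch so that the drawer springs out, and stand the pin back in its block. Stack every chip tray lying on the bench in one square pile on the black patch of the drawer plate, long sides along the drawer's travel, then set the cover over the pile and press it down until all four corners have clicked flush onto the plate. Finally push the drawer fully home until it latches; leave the bottle, jar and dish alone.

Things in the scene. Friction and masses are not known exactly. Their poses are not given: they have to be found in the camera images.
- loader: the tray loader: a grey box fixed to the bench, 260 mm wide, 200 deep, 125 high. Origin: foot of the middle of its front face; x points into the box, y to its left as seen from the robot, z up. Behind the drawer panel is an opening for the covered pile, 112 mm wide above the panel and up to 105 mm above the bench
- hole (a point): middle of the mouth of the round access hole, 16 mm across, in the loader's 6 mm thick top (125 mm above the bench). Straight below, 25 mm under the mouth, is the hidden catch: a steel plate 30 mm square that goes 13 mm straight down against a spring (1.3 to 3.3 N), lets the drawer go after about 9 mm and springs back up
- drawer (a joint): how far the drawer is out along the loader's -x, m: 0.003 = shut and latched, 0.170 = fully out. Once tripped, a spring (4.6 to 6 N, damped) drives it fully out in about 2 s and keeps it out. To shut it push the panel in to the stop at 0.000 (6 N, some 12 N near the end as the catch clicks) and let go: it rests at 0.003; if not pushed right in it comes out again
- nest (a point): middle of the pile's place on the drawer plate (25 mm above the bench), a thin black patch 104 x 64 mm; moves with the drawer; 85 mm before the loader's front when out. Axes as the loader's. Four spring clips (rollers 8 mm thick, 20 long, middles 8.5 mm above the plate) at x = +-40, y = +-47 mm; low bars 6 mm high at x = +-65 keep the cover from sliding; a nub 25 mm high at x = -40, y = 75
- panel (a point): a point in the middle of the outer face of the white drawer panel, 80 mm above the bench and 93 mm on the robot's side of the nest; moves with the drawer, axes as the loader's. The panel is 180 mm wide and 60 mm high (from the bench); in its middle a push tab 60 mm wide, 12 mm thick rises to 95 mm above the bench, so that it can be pushed home with the hand above the loader's top
- pin: the release pin, standing upright in its block: a steel shaft 8 mm thick and 60 mm long, then a round collar 30 mm across and 6 mm thick, then a black square handle 18 x 18 mm, 50 mm long (handle from 66 to 116 mm above the tip), 60 g. Origin: middle of the tip; z up along the pin, x and y across the handle's flats
- block: the pin's block, white, fixed, 50 x 50 x 70 mm high with an upright hole 16 mm across in the middle of its top; the pin stands in it with its collar on the top, the tip 10 mm above the bench. Origin: middle of its underside
- cover: grey hood open below, 124 x 90 mm over its beads, 42 mm high, plus a rib on top to hold: 70 mm long (along x), 16 wide, 22 high. 150 g. Inside 118 x 76 x 38 mm. Origin: middle of its foot; x along the long side. Either way round. Set over the nest it rests on the clips, foot 10 mm above the plate; pressed (3 to 5 N per clip) its edge beads snap past them and the foot lands on the plate
- corner0 (a point): a point on the plane of the cover's foot near one corner, at cover x = -55 mm, y = -40 mm, beyond a clip; it is level with the drawer plate when that corner has clicked home
- corner1 (a point): a point on the plane of the cover's foot near one corner, at cover x = -55 mm, y = 40 mm, beyond a clip; it is level with the drawer plate when that corner has clicked home
- corner2 (a point): a point on the plane of the cover's foot near one corner, at cover x = 55 mm, y = -40 mm, beyond a clip; it is level with the drawer plate when that corner has clicked home
- corner3 (a point): a point on the plane of the cover's foot near one corner, at cover x = 55 mm, y = 40 mm, beyond a clip; it is level with the drawer plate when that corner has clicked home
- tray0: a chip tray: a flat black rigid plate 100 x 60 x 8 mm with a grid of silvery chips on top, 60 g, lying on the bench. Origin: middle of its underside; x along the long side, z up. Either way round will do. Two to four trays are present
- tray1: a chip tray: a flat black rigid plate 100 x 60 x 8 mm with a grid of silvery chips on top, 60 g, lying on the bench. Origin: middle of its underside; x along the long side, z up. Either way round will do. Two to four trays are present
- tray2: a chip tray: a flat black rigid plate 100 x 60 x 8 mm with a grid of silvery chips on top, 60 g, lying on the bench. Origin: middle of its underside; x along the long side, z up. Either way round will do. Two to four trays are present
- tray3: a chip tray: a flat black rigid plate 100 x 60 x 8 mm with a grid of silvery chips on top, 60 g, lying on the bench. Origin: middle of its underside; x along the long side, z up. Either way round will do. Two to four trays are present
- bottle: bystander: white bottle, 60 mm across, 150 mm high; origin middle of its foot
- jar: bystander: amber jar with a black cap, 68 mm across, 75 mm high; origin middle of its foot
- dish: bystander: white open dish, 90 mm across, 20 mm high; origin middle of its foot

How it is judged:
By the outcome, as a careful person would: the job done as asked, in the order asked, and still so for the second after the job is handed in, with the robot touching nothing.
Of tray0, tray1, tray2, tray3 only 2 to 4 are there at a start; the rules pass over those that are not, and their reading is None.
At some moment in a run one of tray0, tray1, tray2, tray3 may be knocked a few centimetres aside while the robot is not near it.
It also fails if it takes over 210 s, if anything falls off the work surface, if the arm or the gripper's body presses on something with over 40 N, if the wrist force passes 120 N, or if a joint passes its speed limit or range.

## Robot

A 6-joint arm with a two-finger parallel gripper is mounted at the origin on the work surface. World frame = base frame: x ahead of the robot, y to its left, z up, the work surface at z = 0. Lengths are in m, angles in rad, forces in N, time in s.
With the tool pointing down it reaches from about 0.35 to 0.975 m from the base axis. Payload 4.9 kg.
Tool frame: the origin (TCP) lies at the very end of the fingers, on their centre line; the grasp point (between the pads) lies 19 mm behind it; z points along the fingers, y is the line along which they close (so a half turn about z gives the same grasp; the last joint's range is limited). The gripper opens to 85 mm and grips with 20 to 120 N. Pads are 22 mm wide; open, the fingers measure 114 mm over their backs; the gripper's body (76 mm by 85 mm) begins 54 mm behind the grasp point. The pads swing forward as they close: fully open they stand 13 mm farther back than shut.
Start: joints at [1.2, 0.053, 1.613, -0, 1.476, -0.119], TCP at [0.156, 0.605, 0.231] pointing down, gripper open.
Joint ranges: [-3.01, 3.01], [-1.01, 2.22], [0.06, 2.58], [-1.02, 4.17], [0.09, 2.62], [-3.14, 3.14]. Speed limits (rad/s): [2.57, 2.57, 3.14, 3.14, 3.14, 3.14].

## Interface

Orientations are given as a rotation vector (axis times angle).
In Python, from station import ctrl gives the robot as it stands. The module is installed in compiled form; this text tells all that it offers.
- The arm moves only by the tool jog_arm, never from a script. Its argument "steps" is a list of rows, each an object with "delta_rot": the turn, a rotation vector about the tool's x, y, z in degrees, a list of three; "linear": the shift along the tool's x, y, z in m, a list of three; "grip": the finger opening in m, from 0 to 0.0854. In form: [{"delta_rot": [rx, ry, rz], "linear": [x, y, z], "grip": grip}, ...]. A call has 1 to 10 rows; each row shifts and turns the commanded pose from where the row before left it, along the tool's axes as they then stand; what a row does not reach is not made up. A row lasts 1/10 s, in which the tool goes at most 50 mm and 8.59 degrees, less where a joint would pass 70% of its speed; a pose out of reach is approached as far as the arm can. A call with a gripper value outside its range is refused whole. The fingers move at their own pace and stop on an object; "newtons" is the grip in N (left out, the last holds). Time passes only in rows, so rows that do not move let the fingers close. It gives the time, the measured TCP pose, the force, the opening and the grip force at its end, in the units of the state.
- ctrl.get_obs(): the state, without advancing time (a new reading comes with each control period).
- ctrl.get_image(name): name is "scene" or "top" or "wrist"; returns (picture, depth): 400x640x3 uint8, red, green, blue; 400x640 float32, m along the optical axis (not along the pixel's ray), 0 where there is no reading.
- ctrl.camera_info(name): a dict with "camera_matrix" (3x3 intrinsics, pixels), "distortion" ([k1, k2, p1, p2, k3] as OpenCV has them; the pictures are not rectified), "R" (3x3) and "t" (3): a world point X has camera coordinates R X + t; the wrist camera has in their place "T_tool_cam" (4x4, takes a point from camera to tool coordinates, whose origin is the TCP and whose axes are the flange's). Camera axes: x right, y down, z forward; pixel columns grow to the right and rows downward; lengths in m; the calibration is good to about 2 mm. A picture is of the moment at which its call begins: read the wrist's pose just before it. camera_info takes no time and is no camera call.
- ctrl.finish_job(): hands the job in; it is judged then, once.
The state is a dict: "t": time; "q": joint angles; "dq": joint speeds; "effort": joint torques, N m; "tool_pos": TCP position; "tool_rot": TCP orientation; "contact_force": force on the tool from outside, world axes, zero at the start; "wrist_torque": the same for the moment, N m; "opening": finger opening in m; "grip_force": force on a finger pad.
Only numpy, scipy, OpenCV 4.12 (cv2) and the standard library are available. Lean on these libraries where they do the work, as an engineer would, in place of code of your own. Each camera call takes 0.05 s, during which the arm holds its last target. There are 200 camera calls.

## Working session

There is one attempt and no reset: what is moved stays moved. The work goes in short steps, Python scripts to look and compute and a tool call to move; the robot and the scene stay as the last step left them, time stands still between calls to the robot, and variables do not carry over. Pictures are saved under pics/ and viewed, at most 14 in all, crops included, and the job is handed in when it is done.

Besides the shell and the picture viewer there is one more tool, called as a command line: name --argument value ..., lists and objects as JSON in quotes. jog_arm: Moves the arm, as the interface text tells. Its arguments: {"type":"object","properties":{"steps":{"type":"array"},"newtons":{"type":"number"}},"required":["steps"]}

```bash
mkdir -p pics; cat > h.py <<'E'
import numpy as np, cv2
from scipy.spatial.transform import Rotation as Ro
from station import ctrl
def snap(name,fn=None):
    o=ctrl.get_obs(); im,d=ctrl.get_image(name); c=ctrl.camera_info(name)
    K=np.array(c["camera_matrix"]);D=np.array(c["distortion"])
    if name=="wrist":
        T=np.array(c["T_tool_cam"]); W=np.eye(4); W[:3,:3]=Ro.from_rotvec(o["tool_rot"]).as_matrix(); W[:3,3]=o["tool_pos"]; T=W@T
        Rc,tc=T[:3,:3],T[:3,3]
    else:
        R=np.array(c["R"]);t=np.array(c["t"]); Rc,tc=R.T,-R.T@t
    if fn: cv2.imwrite("pics/"+fn+".png",im[:,:,::-1])
    np.savez("last_"+name+".npz",im=im,d=d,K=K,D=D,Rc=Rc,tc=tc)
    return im,d
def load(name): return np.load("last_"+name+".npz")
def ray(s,px):
    p=cv2.undistortPoints(np.array(px,float).reshape(-1,1,2),s["K"],s["D"]).reshape(-1,2)
    return np.c_[p,np.ones(len(p))]
def atz(s,px,z):
    r=ray(s,px)@s["Rc"].T; return s["tc"]+r*((np.asarray(z)-s["tc"][2])/r[:,2])[:,None]
def atd(s,px):
    r=ray(s,px); d=np.array([s["d"][int(v),int(u)] for u,v in px]); return (r*d[:,None])@s["Rc"].T+s["tc"]
def cloud(s):
    v,u=np.mgrid[:400,:640]; r=ray(s,np.c_[u.ravel(),v.ravel()])
    P=(r*s["d"].reshape(-1,1))@s["Rc"].T+s["tc"]; P=P.reshape(400,640,3); P[s["d"]==0]=np.nan; return P
def proj(s,X):
    R=s["Rc"].T; return cv2.projectPoints(np.array(X,float).reshape(-1,3),cv2.Rodrigues(R)[0],-R@s["tc"],s["K"],s["D"])[0].reshape(-1,2)
E
python3 - <<'E'
from h import *
for n in("top","scene"): snap(n,n+"0"); print(n,load(n)["tc"].round(3),load(n)["Rc"].round(2).tolist())
o=ctrl.get_obs();print(o)
print(ctrl.camera_info("wrist")["T_tool_cam"])
E
```

```text
top [ 0.34  -0.014  1.36 ] [[0.02, -0.99, 0.14], [-1.0, -0.01, 0.01], [-0.01, -0.15, -0.99]]
scene [1.196 0.336 1.109] [[-0.48, 0.69, -0.54], [0.87, 0.39, -0.28], [0.02, -0.61, -0.79]]
{'t': 0.1, 'q': array([ 1.20002653e+00,  5.33147565e-02,  1.61420544e+00,  1.04991871e-05,
        1.47601728e+00, -1.19000177e-01]), 'dq': array([-0.00174873, -0.00052052, -0.00471879,  0.00073734, -0.00104126,
        0.00028225]), 'effort': array([-8.70716781e-05, -3.94910789e+01, -3.71358669e+01, -1.48503382e-04,
        4.01643512e-03,  1.58439491e-05]), 'tool_pos': array([0.15548077, 0.60474358, 0.23014203]), 'tool_rot': array([-3.94376010e-01, -3.11625370e+00,  2.95932921e-03]), 'contact_force': array([-0.17112298,  0.56186118,  0.3365782 ]), 'wrist_torque': array([-0.03328285,  0.01853707,  0.01008172]), 'grip_force': 0.0, 'opening': 0.08522211302067416}
[[-3.98167998e-04 -9.52486402e-01 -3.04580853e-01  7.75828252e-02]
 [ 9.99999365e-01 -7.00449749e-04  8.83184592e-04 -4.71029752e-04]
 [-1.05456490e-03 -3.04580308e-01  9.52486075e-01 -1.43728927e-01]
 [ 0.00000000e+00  0.00000000e+00  0.00000000e+00  1.00000000e+00]]
```

View pics/top0.png

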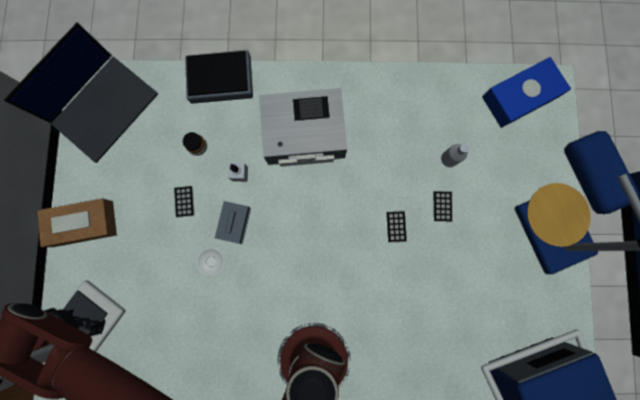

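View pics/scene0.png

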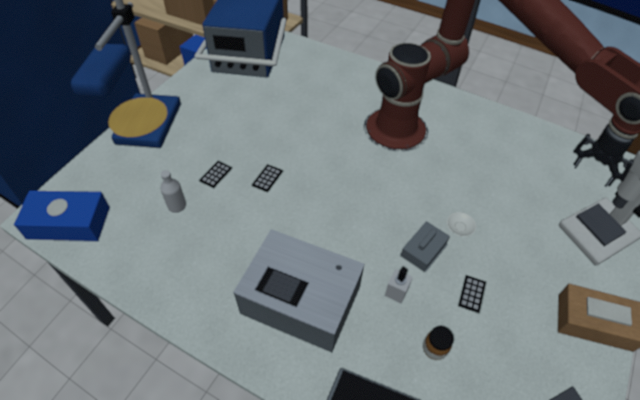

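Top view: the loader is at (303,127) with the hole at (280,144), the block and pin at (237,172), and the cover at (233,222). There are three trays, at (184,201), (397,226) and (443,206). The dish (210,262), jar (194,143) and bottle (455,155) are clear. Next I'll measure the poses.

```bash
cat >> h.py <<'E'
def rect(P):
    (c,(w,h),a)=cv2.minAreaRect((P[:,:2]*1000).astype(np.float32))
    if w<h: w,h,a=h,w,a+90
    return (np.array(c)/1000).round(4),round(w,1),round(h,1),round((a+90)%180-90,1)
E
python3 - <<'E'
from h import *
s=load("top"); P=cloud(s); im=s["im"].astype(int); g=im.sum(2)/3
def win(u0,u1,v0,v1,zlo,zhi,gm=None):
    p=P[v0:v1,u0:u1]; m=(p[...,2]>zlo)&(p[...,2]<zhi)
    if gm is not None: m&=g[v0:v1,u0:u1]<gm
    return p[m]
for n,(u,v) in dict(tA=(184,201),tB=(397,226),tC=(443,206)).items():
    q=win(u-22,u+22,v-22,v+22,-.02,.03,110); q2=atz(s,np.argwhere(g[v-22:v+22,u-22:u+22]<110)[:,::-1]+[u-22,v-22],.008)
    print(n,rect(q2),q[:,2].mean().round(4))
q=win(255,350,85,170,.115,.135); print("loader top",rect(q),np.median(q[:,2]))
q=win(212,255,198,248,.035,.05); print("cover",rect(q),np.median(q[:,2])); q=win(212,255,198,248,.057,.075); print("rib",rect(q),np.median(q[:,2]))
q=win(225,250,155,185,.06,.08); print("block",rect(q))
q=win(225,250,155,185,.095,.15); print("handle",rect(q),q[:,2].max())
print("hole",atz(s,[(280,144)],.125), "table",np.nanmedian(P[180:260,280:360,2]))
q=win(255,350,145,172,.085,.10);print("tab",rect(q)) 
for n,(u,v) in dict(b=(455,153),j=(194,143),d=(210,262)).items(): print(n,atz(s,[(u,v)],.02))
for nm,(u0,u1,v0,v1) in dict(a=(170,270,130,275),b=(250,355,80,175)).items(): cv2.imwrite(f"pics/c{nm}.png",cv2.resize(s["im"][v0:v1,u0:u1,::-1],None,fx=4,fy=4,interpolation=2))
a=cv2.imread("pics/ca.png");b=cv2.imread("pics/cb.png");b=cv2.copyMakeBorder(b,0,a.shape[0]-b.shape[0],0,0,0)
cv2.imwrite("pics/c1.png",np.hstack([a,b])[:,:800])
E
```

```text
tA (array([0.4992, 0.4419]), 100.8, 62.1, 6.9) 0.0071
tB (array([ 0.4268, -0.2627]), 99.4, 62.5, 2.9) 0.0069
tC (array([ 0.4951, -0.4162]), 99.5, 63.9, 0.8) 0.0067
loader top (array([0.7398, 0.0467]), 260.6, 203.6, -83.9) 0.12647429951919098
cover (array([0.4294, 0.2737]), 124.2, 83.9, -11.2) 0.04314748076549846
rib (array([0.4293, 0.2727]), 69.3, 16.1, -10.8) 0.06391015341636819
block (array([0.5925, 0.2582]), 52.0, 51.4, -88.9)
handle (array([0.5925, 0.258 ]), 17.0, 16.9, 76.5) 0.1328077888807584
hole [[0.66703679 0.1133653  0.125     ]] table 0.0008427380542501695
tab (array([0.6483, 0.0352]), 255.0, 45.2, 89.8)
b [[ 0.67182277 -0.46037413  0.02      ]]
j [[0.69511822 0.41470752 0.02      ]]
d [[0.30100388 0.33971201 0.02      ]]
```

View pics/c1.png

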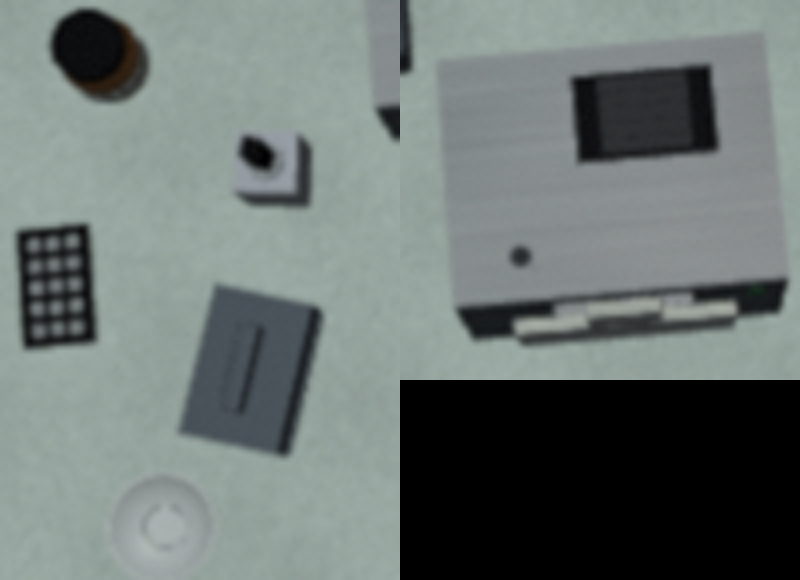

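The crops agree with the measured sizes. The loader yaw is about 6°, the cover yaw about -11°, and the handle is turned. I'll move over the pin and take a closer look.

```bash
cat >> h.py <<'E'
def plan(x,y,z,yaw=None):
    "turn first (deg about tool z, positive), then linear in tool axes"
    o=ctrl.get_obs(); R=Ro.from_rotvec(o["tool_rot"]).as_matrix(); cur=np.degrees(np.arctan2(R[1,1],R[0,1]))
    rz=0
    if yaw is not None:
        d=(yaw-cur+90)%180-90; rz=-d
        R=Ro.from_euler("z",d,degrees=True).as_matrix()@R
    L=R.T@(np.array([x,y,z])-o["tool_pos"])
    tilt=np.degrees(np.arccos(-R[2,2]))
    print("pos",o["tool_pos"].round(4),"yawY",cur.round(2),"tilt",tilt.round(2),"| rz",round(float(rz),2),"lin",L.round(4),"rows",int(np.ceil(np.linalg.norm(L)/.048)),"q6",o["q"][5].round(2),"t",o["t"])
E
```

jog_arm --steps '[{"linear":[-0.0424,-0.0189,0],"delta_rot":[0,0,0],"grip":0.085},{"linear":[-0.0424,-0.0189,0],"delta_rot":[0,0,0],"grip":0.085},{"linear":[-0.0424,-0.0189,0],"delta_rot":[0,0,0],"grip":0.085},{"linear":[-0.0424,-0.0189,0],"delta_rot":[0,0,0],"grip":0.085},{"linear":[-0.0424,-0.0189,0],"delta_rot":[0,0,0],"grip":0.085},{"linear":[-0.0424,-0.0189,0],"delta_rot":[0,0,0],"grip":0.085},{"linear":[-0.0424,-0.0189,0],"delta_rot":[0,0,0],"grip":0.085},{"linear":[-0.0424,-0.0189,0],"delta_rot":[0,0,0],"grip":0.085},{"linear":[-0.0424,-0.0189,0],"delta_rot":[0,0,0],"grip":0.085},{"linear":[-0.0424,-0.0189,0],"delta_rot":[0,0,0],"grip":0.085}]'

```text
t: 1.1
tool_pos: [0.5203, 0.315, 0.2308]
tool_rot: [-0.395, -3.116, 0.0]
contact_force: [0.2, -0.1, 0.4]
opening: 0.0852
grip_force: 0.0
```

jog_arm --steps '[{"linear":[-0.0424,-0.0189,0],"delta_rot":[0,0,0],"grip":0.085},{"linear":[-0.0424,-0.0189,0],"delta_rot":[0,0,0],"grip":0.085},{"linear":[0,0,0],"delta_rot":[0,0,0],"grip":0.085},{"linear":[0,0,0],"delta_rot":[0,0,0],"grip":0.085}]'

```text
t: 1.5
tool_pos: [0.5921, 0.258, 0.2303]
tool_rot: [-0.397, -3.115, 0.0]
contact_force: [-0.8, 0.7, -0.6]
opening: 0.085
grip_force: 0.0
```

```bash
python3 - <<'E'
from h import *
snap("wrist","w1"); s=load("wrist"); P=cloud(s)
z=P[...,2]
for a,b,n in((.118,.135,"handle top"),(.066,.080,"block/collar"),(.035,.05,"cover"),(.055,.075,"rib?")):
    q=P[(z>a)&(z<b)]; 
    if len(q)>20: print(n,len(q),rect(q),np.median(q[:,2]))
print("px",proj(s,[[.5925,.258,.126]]),np.nanmin(z)); plan(.5925,.258,.23)
E
```

```text
handle top 8577 (array([0.6981, 0.0981]), 371.8, 161.3, -78.7) 0.1261257487330699
block/collar 4656 (array([0.6707, 0.1839]), 444.1, 337.9, -56.1) 0.07523834219196848
cover 8207 (array([0.6949, 0.2387]), 476.1, 473.2, 38.3) 0.04300792510583834
rib? 6277 (array([0.768 , 0.2543]), 579.9, 449.6, 34.2) 0.06437773003221908
px [[327.13769913 201.07373438]] -0.7544372262206258
pos [0.5915 0.2589 0.2306] yawY 75.55 tilt 0.09 | rz 0.0 lin [-0.0012 -0.0006  0.0006] rows 1 q6 -1.02 t 1.55
```

View pics/w1.png

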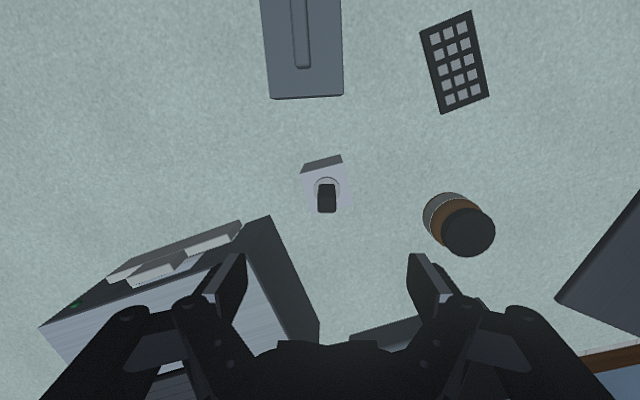

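The handle top is at (327,202) and its sides run vertical in the picture, so the fingers are already almost square to it. I'll refine with windowed depth.

```bash
python3 - <<'E'
from h import *
s=load("wrist"); P=cloud(s); z=P[...,2]
w=np.zeros(z.shape,bool); w[150:225,290:360]=1
for a,b,n in((.112,.135,"handle top"),(.066,.074,"block"),(.0745,.080,"collar")):
    q=P[w&(z>a)&(z<b)]; print(n,len(q),rect(q),np.median(q[:,2]), q.mean(0).round(4))
w[:]=0; w[0:110,250:350]=1
for a,b,n in((.035,.05,"cover"),(.055,.075,"rib?")):
    q=P[w&(z>a)&(z<b)]; print(n,len(q),rect(q),np.median(q[:,2]))
w[:]=0; w[220:400,30:330]=1
q=P[w&(z>.12)&(z<.129)]; print(rect(q))
plan(.5925,.258,.084)
E
```

```text
handle top 393 (array([0.5946, 0.2564]), 17.6, 17.0, 77.1) 0.1267119805758976 [0.5933 0.2567 0.1255]
block 1213 (array([0.5955, 0.2562]), 50.5, 50.0, 0.3) 0.07119859563760378 [0.5906 0.2575 0.0711]
collar 230 (array([0.5927, 0.2569]), 28.9, 24.7, 73.8) 0.07722863483104045 [0.59   0.2575 0.0772]
cover 6258 (array([0.4458, 0.2684]), 94.6, 82.2, -11.4) 0.043001037271818116
rib? 1089 (array([0.437 , 0.2701]), 58.2, 16.1, -11.3) 0.0646644669465598
(array([0.7004, 0.0402]), 261.8, 120.4, -84.2)
pos [0.5915 0.2589 0.2306] yawY 75.55 tilt 0.09 | rz 0.0 lin [-0.0015 -0.0005  0.1466] rows 4 q6 -1.02 t 1.55
```

jog_arm --steps '[{"linear":[-0.003,-0.0015,0],"delta_rot":[0,0,-1.3],"grip":0.085},{"linear":[0,0,0.04],"delta_rot":[0,0,0],"grip":0.085},{"linear":[0,0,0.04],"delta_rot":[0,0,0],"grip":0.085},{"linear":[0,0,0.04],"delta_rot":[0,0,0],"grip":0.06},{"linear":[0,0,0.025],"delta_rot":[0,0,0],"grip":0.04},{"linear":[0,0,0],"delta_rot":[0,0,0],"grip":0.04},{"linear":[0,0,0],"delta_rot":[0,0,0],"grip":0.0},{"linear":[0,0,0],"delta_rot":[0,0,0],"grip":0.0},{"linear":[0,0,0],"delta_rot":[0,0,0],"grip":0.0},{"linear":[0,0,0],"delta_rot":[0,0,0],"grip":0.0}]' --newtons 60

```text
t: 2.55
tool_pos: [0.5958, 0.2572, 0.0887]
tool_rot: [0.358, 3.118, 0.003]
contact_force: [0.9, 0.4, 2.4]
opening: 0.0168
grip_force: 59.6
```

jog_arm --steps '[{"linear":[0,0,0],"delta_rot":[0,0,0],"grip":0.0},{"linear":[0,0,0],"delta_rot":[0,0,0],"grip":0.0},{"linear":[0,0,0],"delta_rot":[0,0,0],"grip":0.0}]'

```text
t: 2.85
tool_pos: [0.5958, 0.2572, 0.0886]
tool_rot: [0.359, 3.118, 0.003]
contact_force: [-0.7, 0.7, 5.4]
opening: 0.0173
grip_force: 59.8
```

```bash
python3 - <<'E'
from h import *
plan(.667,.113,.26); print(ctrl.get_obs()["contact_force"])
E
```

```text
pos [0.5958 0.2572 0.0886] yawY 76.87 tilt 0.2 | rz 0.0 lin [-0.1026 -0.1239 -0.1714] rows 5 q6 -1.05 t 2.85
[-0.71986352  0.65545241  5.3913085 ]
```

jog_arm --steps '[{"linear":[0,0,-0.02],"delta_rot":[0,0,0],"grip":0.0},{"linear":[0,0,-0.04],"delta_rot":[0,0,0],"grip":0.0},{"linear":[0,0,-0.04],"delta_rot":[0,0,0],"grip":0.0},{"linear":[0,0,-0.04],"delta_rot":[0,0,0],"grip":0.0},{"linear":[-0.0205,-0.0248,-0.005],"delta_rot":[0,0,0],"grip":0.0},{"linear":[-0.0205,-0.0248,0],"delta_rot":[0,0,0],"grip":0.0},{"linear":[-0.0205,-0.0248,0],"delta_rot":[0,0,0],"grip":0.0},{"linear":[-0.0205,-0.0248,0],"delta_rot":[0,0,0],"grip":0.0},{"linear":[-0.0205,-0.0248,0],"delta_rot":[0,0,0],"grip":0.0},{"linear":[0,0,0],"delta_rot":[0,0,0],"grip":0.0}]'

```text
t: 3.85
tool_pos: [0.6673, 0.1089, 0.2308]
tool_rot: [0.366, 3.12, -0.002]
contact_force: [0.1, 0.4, 0.0]
opening: 0.0174
grip_force: 59.2
```

jog_arm --steps '[{"linear":[0,0,0],"delta_rot":[0,0,0],"grip":0.0},{"linear":[0,0,0],"delta_rot":[0,0,0],"grip":0.0}]'

```text
t: 4.05
tool_pos: [0.6657, 0.1132, 0.2311]
tool_rot: [-0.358, -3.121, -0.0]
contact_force: [0.2, 0.6, -0.0]
opening: 0.0178
grip_force: 59.2
```

```bash
python3 - <<'E'
from h import *
im,d=snap("wrist"); s=load("wrist"); o=ctrl.get_obs(); p=o["tool_pos"]
print(p,proj(s,[[.667,.113,.125],p,p-[0,0,.0786]]).round(1),o["contact_force"])
cv2.imwrite("pics/w2.png",cv2.resize(im[100:300,220:420,::-1],None,fx=3,fy=3,interpolation=2))
E
```

```text
[0.66568074 0.11350601 0.23118242] [[327.  201.3]
 [327.8 254.3]
 [327.3 209.5]] [ 0.10048943  0.43014444 -0.59280313]
```

View pics/w2.png

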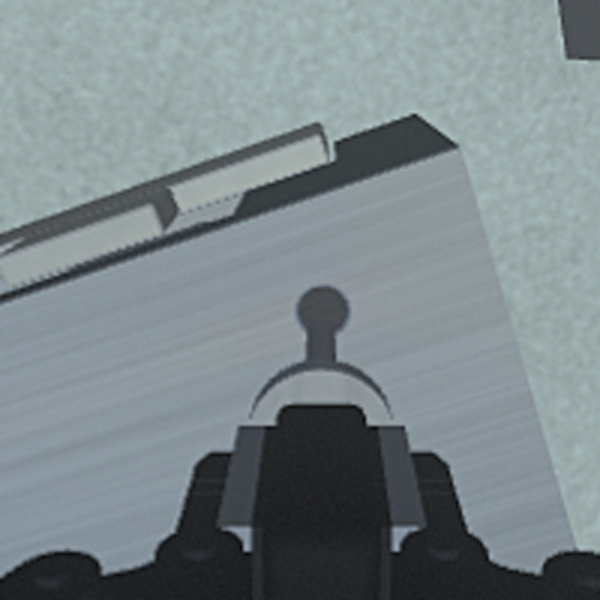

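The hole is at about (327.7,203.7), with the shaft directly behind it. I'll compute the hole position and compare it with the tip.

```bash
python3 - <<'E'
from h import *
s=load("wrist"); h=atz(s,[(327.7,203.7)],.126)[0]; print(h)
P=cloud(s); w=np.zeros((400,640),bool); w[210:270,300:355]=1
d=s["d"]; print(d[200:250:4,327].round(3), [P[v,327].round(4).tolist() for v in (208,211,214,217,220)])
plan(h[0],h[1],.2112)
# loader corner fit
z=P[...,2]; q=P[(z>.12)&(z<.131)]; print(rect(q))
E
```

```text
[0.66914427 0.11312798 0.126     ]
[0.286 0.288 0.228 0.219 0.211 0.172 0.168 0.169 0.169 0.163 0.158 0.153
 0.148] [[0.6621, 0.114, 0.1593], [0.6624, 0.1139, 0.1657], [0.6616, 0.1141, 0.1748], [0.6621, 0.114, 0.1798], [0.6515, 0.1164, 0.2139]]
pos [0.6657 0.1135 0.2312] yawY 76.93 tilt 0.02 | rz 0.0 lin [-0.0035  0.0004  0.02  ] rows 1 q6 -1.28 t 4.1
(array([0.7407, 0.0442]), 260.9, 201.1, -84.1)
```

jog_arm --steps '[{"linear":[-0.0035,0.0004,0],"delta_rot":[0,0,0],"grip":0.0},{"linear":[0,0,0],"delta_rot":[0,0,0],"grip":0.0},{"linear":[0,0,0.015],"delta_rot":[0,0,0],"grip":0.0},{"linear":[0,0,0.01],"delta_rot":[0,0,0],"grip":0.0},{"linear":[0,0,0.01],"delta_rot":[0,0,0],"grip":0.0},{"linear":[0,0,0.01],"delta_rot":[0,0,0],"grip":0.0},{"linear":[0,0,0],"delta_rot":[0,0,0],"grip":0.0}]'

```text
t: 4.8
tool_pos: [0.6683, 0.1121, 0.1832]
tool_rot: [-0.359, -3.117, 0.001]
contact_force: [-1.0, -0.2, 0.2]
opening: 0.0169
grip_force: 59.2
```

jog_arm --steps '[{"linear":[0,0,0.006],"delta_rot":[0,0,0],"grip":0.0},{"linear":[0,0,0.006],"delta_rot":[0,0,0],"grip":0.0},{"linear":[0,0,0.003],"delta_rot":[0,0,0],"grip":0.0},{"linear":[0,0,0],"delta_rot":[0,0,0],"grip":0.0}]'

```text
t: 5.2
tool_pos: [0.6695, 0.1122, 0.1708]
tool_rot: [-0.359, -3.12, 0.0]
contact_force: [-0.0, -0.2, -0.7]
opening: 0.0171
grip_force: 59.4
```

jog_arm --steps '[{"linear":[0,0,0.003],"delta_rot":[0,0,0],"grip":0.0},{"linear":[0,0,0],"delta_rot":[0,0,0],"grip":0.0},{"linear":[0,0,0],"delta_rot":[0,0,0],"grip":0.0}]'

```text
t: 5.5
tool_pos: [0.6697, 0.1122, 0.1688]
tool_rot: [0.359, 3.121, -0.0]
contact_force: [-0.6, 0.3, 2.9]
opening: 0.017
grip_force: 59.6
```

```bash
python3 - <<'E'
from h import *
im,d=snap("top"); cv2.imwrite("pics/t2.png",cv2.resize(im[80:240,170:470,::-1],None,fx=2.6,fy=2.6))
E
```

```text
(no output)
```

View pics/t2.png

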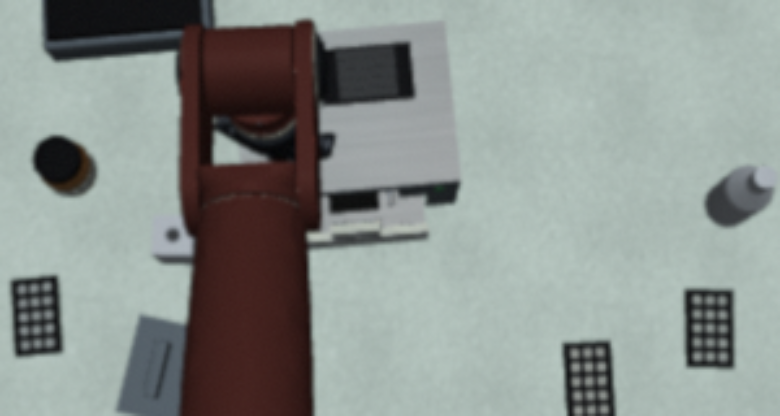

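The drawer panel is out in front of the loader, so the catch tripped. I'll lift the pin and go back to the block.

jog_arm --steps '[{"linear":[0,0,-0.02],"delta_rot":[0,0,0],"grip":0.0},{"linear":[0,0,-0.03],"delta_rot":[0,0,0],"grip":0.0},{"linear":[0,0,-0.02],"delta_rot":[0,0,0],"grip":0.0},{"linear":[0.021,0.0248,0],"delta_rot":[0,0,0],"grip":0.0},{"linear":[0.021,0.0248,0],"delta_rot":[0,0,0],"grip":0.0},{"linear":[0.021,0.0248,0],"delta_rot":[0,0,0],"grip":0.0},{"linear":[0.021,0.0248,0],"delta_rot":[0,0,0],"grip":0.0},{"linear":[0.021,0.0248,0],"delta_rot":[0,0,0],"grip":0.0},{"linear":[0,0,0.03],"delta_rot":[0,0,0],"grip":0.0},{"linear":[0,0,0.02],"delta_rot":[0,0,0],"grip":0.0}]'

```text
t: 6.55
tool_pos: [0.5947, 0.258, 0.1871]
tool_rot: [-0.356, -3.121, 0.0]
contact_force: [0.1, -0.2, -1.2]
opening: 0.0174
grip_force: 59.3
```

jog_arm --steps '[{"linear":[0,0,0],"delta_rot":[0,0,0],"grip":0.0},{"linear":[0,0,0],"delta_rot":[0,0,0],"grip":0.0},{"linear":[0,0,0],"delta_rot":[0,0,0],"grip":0.0}]'

```text
t: 6.85
tool_pos: [0.5965, 0.2569, 0.19]
tool_rot: [0.359, 3.119, 0.002]
contact_force: [0.4, -0.6, -0.1]
opening: 0.0175
grip_force: 59.3
```

```bash
python3 - <<'E'
from h import *
im,d=snap("wrist"); s=load("wrist"); P=cloud(s); o=ctrl.get_obs(); print(o["tool_pos"],ctrl.get_obs()["contact_force"])
z=P[...,2]; w=np.zeros(z.shape,bool); w[130:290,250:400]=1
q=P[w&(z>.067)&(z<.074)]; print(rect(q))
print(proj(s,[o["tool_pos"]-[0,0,.0786],[.5955,.2562,.07]]))
cv2.imwrite("pics/w3.png",cv2.resize(im[120:280,240:420,::-1],None,fx=3.3,fy=3.3,interpolation=2))
E
```

```text
[0.59665628 0.25685588 0.19028921] [ 0.87881727  0.24108575 -0.09303255]
(array([0.6168, 0.2187]), 154.4, 67.1, -59.6)
[[326.98350897 209.63066332]
 [325.93758918 194.67577235]]
```

View pics/w3.png

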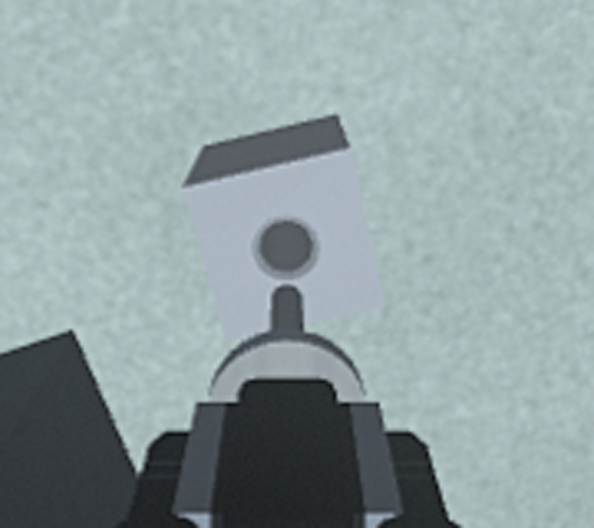

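The hole is at (326.7,194.5), which agrees with the block centre, and the tip lines up with it. I'll insert the pin and release it.

jog_arm --steps '[{"linear":[0.0008,-0.0005,0.02],"delta_rot":[0,0,0],"grip":0.0},{"linear":[0,0,0.02],"delta_rot":[0,0,0],"grip":0.0},{"linear":[0,0,0.02],"delta_rot":[0,0,0],"grip":0.0},{"linear":[0,0,0.02],"delta_rot":[0,0,0],"grip":0.0},{"linear":[0,0,0.012],"delta_rot":[0,0,0],"grip":0.0},{"linear":[0,0,0.006],"delta_rot":[0,0,0],"grip":0.0},{"linear":[0,0,0],"delta_rot":[0,0,0],"grip":0.0}]'

```text
t: 7.6
tool_pos: [0.5947, 0.2564, 0.0902]
tool_rot: [-0.359, -3.121, 0.0]
contact_force: [0.7, 0.4, -1.0]
opening: 0.0174
grip_force: 59.3
```

```bash
python3 - <<'E'
from h import *
plan(.5955,.2568,.0886); print(ctrl.get_obs()["contact_force"])
E
```

```text
pos [0.5947 0.2564 0.0902] yawY 76.86 tilt 0.02 | rz 0.0 lin [-0.0007  0.0005  0.0016] rows 1 q6 -1.05 t 7.6
[ 0.74455304  0.41666622 -1.02722132]
```

jog_arm --steps '[{"linear":[0,0,0.0015],"delta_rot":[0,0,0],"grip":0.0},{"linear":[0,0,0],"delta_rot":[0,0,0],"grip":0.05},{"linear":[0,0,0],"delta_rot":[0,0,0],"grip":0.05},{"linear":[0,0,0],"delta_rot":[0,0,0],"grip":0.05},{"linear":[0,0,0],"delta_rot":[0,0,0],"grip":0.05},{"linear":[0,0,-0.03],"delta_rot":[0,0,0],"grip":0.05},{"linear":[0,0,-0.04],"delta_rot":[0,0,0],"grip":0.085},{"linear":[0,0,-0.04],"delta_rot":[0,0,0],"grip":0.085},{"linear":[0,0,-0.04],"delta_rot":[0,0,0],"grip":0.085}]'

```text
t: 8.5
tool_pos: [0.5944, 0.2565, 0.2404]
tool_rot: [-0.359, -3.121, 0.0]
contact_force: [-0.1, -0.8, 1.0]
opening: 0.0849
grip_force: 0.0
```

jog_arm --steps '[{"linear":[0,0,0],"delta_rot":[0,0,-6.7],"grip":0.085},{"linear":[0,0,0],"delta_rot":[0,0,-6.7],"grip":0.085},{"linear":[0,0,0],"delta_rot":[0,0,-6.6],"grip":0.085},{"linear":[0.0145,0.0391,0],"delta_rot":[0,0,0],"grip":0.085},{"linear":[0.0145,0.0391,0],"delta_rot":[0,0,0],"grip":0.085},{"linear":[0.0145,0.0391,0],"delta_rot":[0,0,0],"grip":0.085},{"linear":[0.0145,0.0391,0.03],"delta_rot":[0,0,0],"grip":0.085},{"linear":[0.0145,0.0391,0.03],"delta_rot":[0,0,0],"grip":0.085},{"linear":[0,0,0.04],"delta_rot":[0,0,0],"grip":0.085},{"linear":[0,0,0],"delta_rot":[0,0,0],"grip":0.085}]'

```text
t: 9.5
tool_pos: [0.4959, 0.4384, 0.133]
tool_rot: [0.191, -3.125, 0.011]
contact_force: [0.1, -0.5, -1.3]
opening: 0.0845
grip_force: 0.0
```

jog_arm --steps '[{"linear":[0,0,0],"delta_rot":[0,0,0],"grip":0.085},{"linear":[0,0,0],"delta_rot":[0,0,0],"grip":0.085}]'

```text
t: 9.7
tool_pos: [0.5021, 0.4402, 0.1434]
tool_rot: [-0.186, 3.132, 0.003]
contact_force: [-0.3, 0.5, 0.9]
opening: 0.085
grip_force: 0.0
```

```bash
cat >> h.py <<'E'
def tray(px,zt=.008,half=90,gm=100):
    "fit a tray near predicted world point from last wrist view"
    s=load("wrist"); g=s["im"].astype(int).mean(2); u,v=map(int,px)
    w=np.zeros(g.shape,np.uint8); w[max(0,v-half):v+half,max(0,u-half):u+half]=1
    m=((g<gm)&(w>0)).astype(np.uint8); m=cv2.morphologyEx(m,cv2.MORPH_CLOSE,np.ones((17,17)))
    m[:,:]*=w; n,l,st,c=cv2.connectedComponentsWithStats(m)
    if n<2: print("none"); return
    k=l[v,u] or 1+st[1:,4].argmax(); q=atz(s,np.argwhere(l==k)[:,::-1],zt)
    print("tray",rect(q),"mask bbox",st[k]); return rect(q)
E
python3 - <<'E'
from h import *
im,d=snap("wrist","w4"); s=load("wrist")
r=tray(proj(s,[[.4992,.4419,.008]])[0]); plan(*r[0],.03,r[3]+90)
P=cloud(s); print(np.nanmedian(P[150:190,300:340,2]))
snap("top","t3"); s=load("top");P=cloud(s);z=P[...,2]
w=np.zeros(z.shape,bool);w[150:235,255:365]=1
for a,b,n in((.085,.102,"tab"),(.018,.032,"plate")):
    q=P[w&(z>a)&(z<b)]; print(n,len(q),rect(q))
E
```

```text
tray (array([0.5006, 0.4414]), 100.0, 60.0, 6.8) mask bbox [ 298  141   61   94 5443]
pos [0.5023 0.4402 0.1438] yawY 96.8 tilt 0.28 | rz -0.0 lin [0.0021 0.0011 0.1138] rows 3 q6 -1.08 t 9.75
0.007377856099138214
tab 136 (array([0.5515, 0.0269]), 258.1, 179.9, -84.0)
plate 2409 (array([0.5516, 0.0282]), 253.5, 182.3, -85.1)
```

View pics/w4.png

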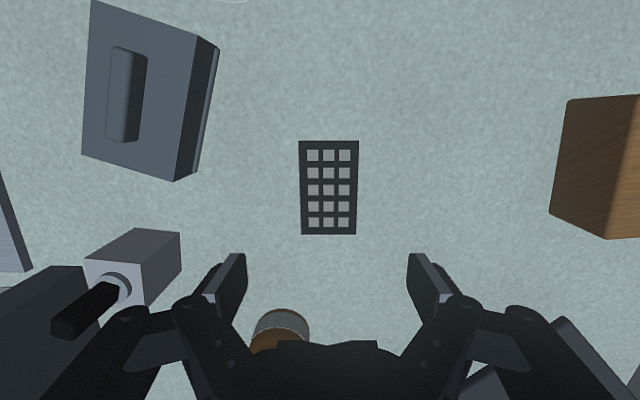

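View pics/t3.png

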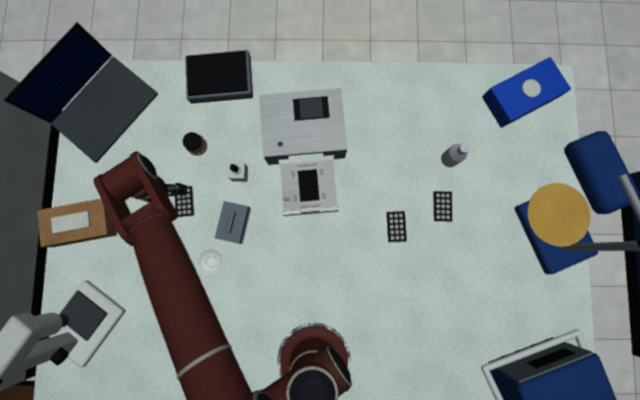

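The tray fits exactly 100 x 60 mm, at yaw 6.8°, and the hand is already square to it. The pin stands in the block at top (237,172). The drawer is out, with the black patch at (308,185). Going down on the tray.

jog_arm --steps '[{"linear":[0.0021,0.0011,0.03],"delta_rot":[0,0,0],"grip":0.075},{"linear":[0,0,0.04],"delta_rot":[0,0,0],"grip":0.075},{"linear":[0,0,0.04],"delta_rot":[0,0,0],"grip":0.075},{"linear":[0,0,0.02],"delta_rot":[0,0,0],"grip":0.075},{"linear":[0,0,0.006],"delta_rot":[0,0,0],"grip":0.075},{"linear":[0,0,0],"delta_rot":[0,0,0],"grip":0.075},{"linear":[0,0,0],"delta_rot":[0,0,0],"grip":0.075}]'

```text
t: 10.5
tool_pos: [0.4999, 0.4417, 0.0072]
tool_rot: [-0.187, 3.132, 0.004]
contact_force: [0.5, -0.0, 0.7]
opening: 0.0751
grip_force: 0.0
```

jog_arm --steps '[{"linear":[0,0,0.003],"delta_rot":[0,0,0],"grip":0.066},{"linear":[0,0,0],"delta_rot":[0,0,0],"grip":0.066},{"linear":[0,0,0],"delta_rot":[0,0,0],"grip":0.066}]'

```text
t: 10.8
tool_pos: [0.4985, 0.4411, 0.0023]
tool_rot: [-0.188, 3.135, 0.001]
contact_force: [-0.5, -0.1, -0.8]
opening: 0.0662
grip_force: 0.0
```

```bash
python3 - <<'E'
from h import *
plan(.5006,.4414,.003,96.8); print(ctrl.get_obs()["contact_force"])
s=load("top")
cv2.imwrite("pics/t3c.png",cv2.resize(s["im"][145:225,265:350,::-1],None,fx=7,fy=7,interpolation=2))
g=s["im"].astype(int).mean(2); w=np.zeros(g.shape,bool); w[162:208,290:330]=1
px=np.argwhere(w&(g<60))[:,::-1]; print("patch",len(px),rect(atz(s,px,.025)))
E
```

```text
pos [0.4985 0.4411 0.0023] yawY 96.88 tilt 0.07 | rz 0.08 lin [-0.0021  0.     -0.0007] rows 1 q6 -1.08 t 10.8
[-0.50512707 -0.13820201 -0.7910306 ]
patch 544 (array([0.5564, 0.0274]), 99.4, 59.5, 6.0)
```

View pics/t3c.png

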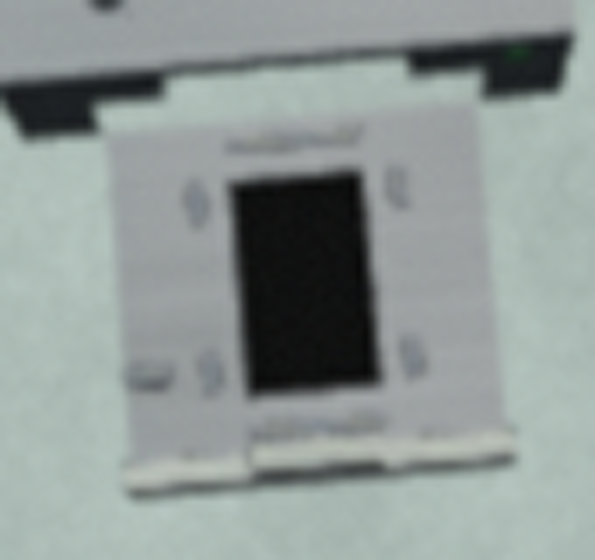

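The patch is at (.5564,.0274) with yaw 6.0°, matching the loader's yaw and front. The clips, nub and bars show around it. I'll grip tray A and fly it over.

jog_arm --steps '[{"linear":[-0.002,0,0],"delta_rot":[0,0,0],"grip":0.066},{"linear":[0,0,0],"delta_rot":[0,0,0],"grip":0.03},{"linear":[0,0,0],"delta_rot":[0,0,0],"grip":0.03},{"linear":[0,0,0],"delta_rot":[0,0,0],"grip":0.03},{"linear":[0,0,-0.02],"delta_rot":[0,0,0],"grip":0.03},{"linear":[0,0,-0.04],"delta_rot":[0,0,0],"grip":0.03},{"linear":[0,0,-0.04],"delta_rot":[0,0,0.9],"grip":0.03},{"linear":[0,0,-0.04],"delta_rot":[0,0,0],"grip":0.03},{"linear":[0,0,-0.04],"delta_rot":[0,0,0],"grip":0.03}]' --newtons 40

```text
t: 11.7
tool_pos: [0.4997, 0.4408, 0.1822]
tool_rot: [0.164, -3.137, 0.001]
contact_force: [-0.2, 0.8, -0.5]
opening: 0.0567
grip_force: 42.6
```

jog_arm --steps '[{"linear":[-0.0014,-0.0464,0],"delta_rot":[0,0,0],"grip":0.03},{"linear":[-0.0014,-0.0464,0],"delta_rot":[0,0,0],"grip":0.03},{"linear":[-0.0014,-0.0464,0],"delta_rot":[0,0,0],"grip":0.03},{"linear":[-0.0014,-0.0464,0],"delta_rot":[0,0,0],"grip":0.03},{"linear":[-0.0014,-0.0464,0],"delta_rot":[0,0,0],"grip":0.03},{"linear":[-0.0014,-0.0464,0],"delta_rot":[0,0,0],"grip":0.03},{"linear":[-0.0014,-0.0464,0],"delta_rot":[0,0,0],"grip":0.03},{"linear":[-0.0014,-0.0464,0],"delta_rot":[0,0,0],"grip":0.03},{"linear":[-0.0014,-0.0464,0],"delta_rot":[0,0,0],"grip":0.03},{"linear":[0,0,0.03],"delta_rot":[0,0,0],"grip":0.03}]'

```text
t: 12.7
tool_pos: [0.5599, 0.0218, 0.1558]
tool_rot: [-0.154, 3.128, -0.005]
contact_force: [1.1, 0.7, -1.1]
opening: 0.0564
grip_force: 42.7
```

jog_arm --steps '[{"linear":[0,0,0.03],"delta_rot":[0,0,0],"grip":0.03},{"linear":[0,0,0],"delta_rot":[0,0,0],"grip":0.03},{"linear":[0,0,0],"delta_rot":[0,0,0],"grip":0.03},{"linear":[0,0,0],"delta_rot":[0,0,0],"grip":0.03}]'

```text
t: 13.1
tool_pos: [0.5572, 0.0273, 0.1232]
tool_rot: [-0.165, 3.134, -0.001]
contact_force: [0.1, -0.1, -0.5]
opening: 0.0568
grip_force: 42.9
```

```bash
python3 - <<'E'
from h import *
im,d=snap("wrist"); s=load("wrist"); plan(.5564,.0274,.14,96)
cv2.imwrite("pics/w5.png",cv2.resize(im[60:300,160:480,::-1],None,fx=2.5,fy=2.5,interpolation=2))
n=np.array([.5564,.0274,.025]); c,si=np.cos(np.radians(6)),np.sin(np.radians(6))
for x,y in((-52,-32),(-52,32),(52,32),(52,-32),(-40,47),(-40,-47)): print((x,y),(proj(s,[n+[.001*(x*c-y*si),.001*(x*si+y*c),0]])[0]-[160,60])*2.5)
E
```

```text
pos [0.5574 0.0273 0.1236] yawY 96.01 tilt 0.2 | rz 0.01 lin [ 0.0009  0.0002 -0.0164] rows 1 q6 -1.76 t 13.15
(-52, -32) [325.2180252  209.09085995]
(-52, 32) [512.14622702 209.04311288]
(52, 32) [500.94332842 481.22184326]
(52, -32) [336.13069581 481.2765901 ]
(-40, 47) [553.83638533 244.11318682]
(-40, -47) [283.48468348 244.18504005]
```

View pics/w5.png

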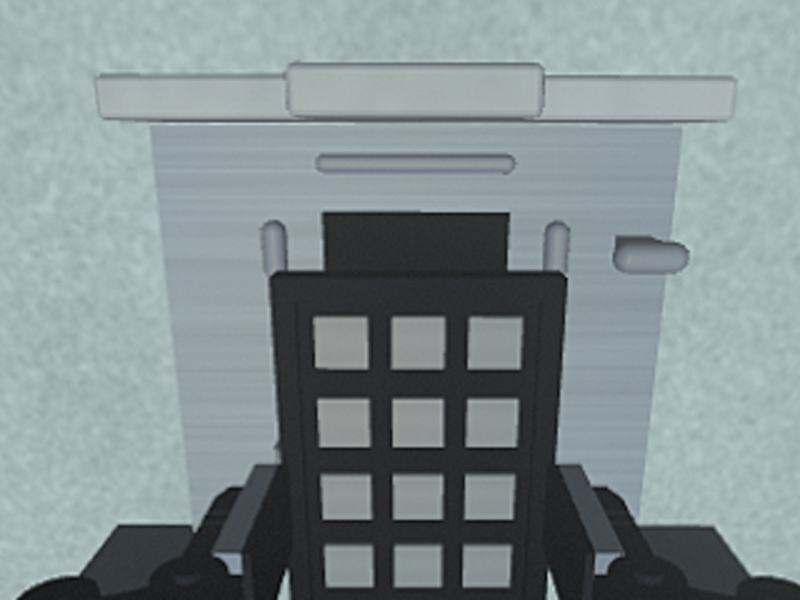

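Patch near corners are at (323,212) and (509,212) in the crop, about 1 mm from the prediction. The held tray's near edge runs (272,273)–(567,273). I'll compute the correction.

```bash
python3 - <<'E'
from h import *
s=load("wrist"); f=lambda *p:[(160+u/2.5,60+v/2.5) for u,v in p]
e=atz(s,f((273,273),(566,273)),.129); print("edge",e,np.linalg.norm(e[1]-e[0]))
d=e[1]-e[0]; print("yaw",np.degrees(np.arctan2(d[1],d[0])))
yw=np.radians(6); print("tray c",e.mean(0)+.05*np.array([np.cos(yw),np.sin(yw),0]))
b=atz(s,f((323,212),(509,212)),.025); print("patch c",b.mean(0)+.052*np.array([np.cos(yw),np.sin(yw),0]),np.linalg.norm(b[1]-b[0]),np.degrees(np.arctan2(*(b[1]-b[0])[1::-1])))
print(ctrl.get_obs()["tool_pos"])
E
```

```text
edge [[ 0.50945103 -0.00720391  0.129     ]
 [ 0.50332135  0.05126958  0.129     ]] 0.05879388917038333
yaw 95.98436331023079
tray c [0.55611229 0.02725926 0.129     ]
patch c [0.55748113 0.02658947 0.025     ] 0.06376171734475973 95.98408813470314
[0.55738003 0.02728522 0.12356169]
```

jog_arm --steps '[{"linear":[-0.0013,-0.0008,0.03],"delta_rot":[0,0,0],"grip":0.03},{"linear":[0,0,0.03],"delta_rot":[0,0,0],"grip":0.03},{"linear":[0,0,0.02],"delta_rot":[0,0,0],"grip":0.03},{"linear":[0,0,0.01],"delta_rot":[0,0,0],"grip":0.03},{"linear":[0,0,0.004],"delta_rot":[0,0,0],"grip":0.03},{"linear":[0,0,0],"delta_rot":[0,0,0],"grip":0.03},{"linear":[0,0,0],"delta_rot":[0,0,0],"grip":0.03}]'

```text
t: 13.85
tool_pos: [0.5588, 0.0263, 0.0291]
tool_rot: [-0.164, 3.134, -0.001]
contact_force: [0.5, 0.3, -0.4]
opening: 0.0564
grip_force: 42.9
```

```bash
python3 - <<'E'
from h import *
plan(.5588,.0266,.0273,96); print(ctrl.get_obs()["contact_force"])
E
```

```text
pos [0.5588 0.0263 0.0291] yawY 95.98 tilt 0.18 | rz -0.02 lin [-0.      0.0003  0.0018] rows 1 q6 -1.76 t 13.85
[ 0.4628305   0.30177081 -0.38653049]
```

jog_arm --steps '[{"linear":[0,0,0.0016],"delta_rot":[0,0,0],"grip":0.03},{"linear":[0,0,0],"delta_rot":[0,0,0],"grip":0.03},{"linear":[0,0,0],"delta_rot":[0,0,0],"grip":0.072},{"linear":[0,0,0],"delta_rot":[0,0,0],"grip":0.072},{"linear":[0,0,0],"delta_rot":[0,0,0],"grip":0.072},{"linear":[0,0,-0.03],"delta_rot":[0,0,0],"grip":0.072},{"linear":[0,0,-0.04],"delta_rot":[0,0,0],"grip":0.085},{"linear":[0,0,-0.03],"delta_rot":[0,0,0],"grip":0.085},{"linear":[0,0,0],"delta_rot":[0,0,0],"grip":0.085},{"linear":[0,0,0],"delta_rot":[0,0,0],"grip":0.085}]'

```text
t: 14.85
tool_pos: [0.5577, 0.0263, 0.1263]
tool_rot: [-0.164, 3.136, -0.0]
contact_force: [-0.8, 0.4, -0.3]
opening: 0.0852
grip_force: 0.0
```

```bash
python3 - <<'E'
from h import *
snap("wrist","w6"); s=load("wrist"); plan(.4268,-.2627,.14,92.9); g=s["im"].astype(int).mean(2)
P=cloud(s); z=P[...,2]; c=proj(s,[[.5575,.0266,.033]])[0].astype(int); w=np.zeros(z.shape,bool); w[c[1]-75:c[1]+75,c[0]-60:c[0]+60]=1
q=P[w&(z>.030)&(z<.038)]; print(len(q),rect(q),np.median(q[:,2]))
q=P[w&(g<60)]; print(rect(q)); tray(c,.033,gm=80,half=80)
q=P[w&(z>.022)&(z<.029)&(g<55)]; print(len(q))
E
```

```text
pos [0.5568 0.0264 0.1249] yawY 95.98 tilt 0.08 | rz 3.08 lin [ 0.1445 -0.2822 -0.015 ] rows 7 q6 -1.76 t 14.9
7986 (array([0.5599, 0.0259]), 136.3, 104.3, 5.9) 0.0326142353687202
(array([0.5597, 0.0204]), 96.8, 87.4, -70.6)
tray (array([0.5627, 0.0262]), 116.1, 101.7, 5.9) mask bbox [ 272  144  113  123 9082]
495
```

```bash
cat >> h.py <<'E'
def pile(zt,c0=(.5575,.0266)):
    "fit top tray of the pile in nest axes, by depth, between clips"
    s=load("wrist"); P=cloud(s); a=np.radians(6); R=np.array([[np.cos(a),np.sin(a)],[-np.sin(a),np.cos(a)]])
    L=(P[...,:2]-np.array(c0))@R.T*1000; z=P[...,2]
    m=(abs(L[...,0])<58)&(abs(L[...,1])<40)&(abs(z-zt-.0005)<.0035)
    q=L[m]
    for lo,hi in((-28,-5),(5,28)):
        k=(q[:,0]>lo)&(q[:,0]<hi); print("y edges x",lo,hi,np.percentile(q[k,1],[.5,99.5]).round(1))
    for lo,hi in((-25,0),(0,25)):
        k=(q[:,1]>lo)&(q[:,1]<hi); print("x edges y",lo,hi,np.percentile(q[k,0],[.5,99.5]).round(1))
    print("z",np.median(z[m]))
E
python3 - <<'E'
from h import *
pile(.033)
E
```

```text
y edges x -28 -5 [-30.7  28.6]
y edges x 5 28 [-30.8  28.6]
x edges y -25 0 [-48.9  50.4]
x edges y 0 25 [-48.9  50.7]
z 0.032583626415869704
```

jog_arm --steps '[{"linear":[0,0,-0.04],"delta_rot":[0,0,3.1],"grip":0.085},{"linear":[0,0,-0.03],"delta_rot":[0,0,0],"grip":0.085},{"linear":[0.0206,-0.0403,0],"delta_rot":[0,0,0],"grip":0.085},{"linear":[0.0206,-0.0403,0],"delta_rot":[0,0,0],"grip":0.085},{"linear":[0.0206,-0.0403,0],"delta_rot":[0,0,0],"grip":0.085},{"linear":[0.0206,-0.0403,0],"delta_rot":[0,0,0],"grip":0.085},{"linear":[0.0206,-0.0403,0],"delta_rot":[0,0,0],"grip":0.085},{"linear":[0.0206,-0.0403,0],"delta_rot":[0,0,0],"grip":0.085},{"linear":[0.0206,-0.0403,0.02],"delta_rot":[0,0,0],"grip":0.085},{"linear":[0,0,0.04],"delta_rot":[0,0,0],"grip":0.085}]'

```text
t: 15.9
tool_pos: [0.4269, -0.2679, 0.137]
tool_rot: [-0.069, 3.138, -0.008]
contact_force: [0.5, 0.7, 0.2]
opening: 0.0849
grip_force: 0.0
```

jog_arm --steps '[{"linear":[0,0,0],"delta_rot":[0,0,0],"grip":0.085},{"linear":[0,0,0],"delta_rot":[0,0,0],"grip":0.085},{"linear":[0,0,0],"delta_rot":[0,0,0],"grip":0.085}]'

```text
t: 16.2
tool_pos: [0.4284, -0.2623, 0.1368]
tool_rot: [-0.081, 3.14, -0.001]
contact_force: [0.3, 0.1, -0.6]
opening: 0.0848
grip_force: 0.0
```

```bash
python3 - <<'E'
from h import *
snap("wrist"); s=load("wrist")
r=tray(proj(s,[[.4268,-.2627,.008]])[0]); plan(*r[0],.003,r[3]+90)
E
```

```text
tray (array([ 0.4272, -0.2645]), 100.1, 60.2, 2.9) mask bbox [ 294  142   63   96 5699]
pos [ 0.4288 -0.2625  0.1375] yawY 92.97 tilt 0.14 | rz 0.07 lin [ 0.0019 -0.0017  0.1345] rows 3 q6 -2.32 t 16.25
```

Tray A sits square, within 1 mm of the patch. Tray B fits 100 x 60 mm. Grasping it.

jog_arm --steps '[{"linear":[0.0019,-0.0017,0.03],"delta_rot":[0,0,0],"grip":0.07},{"linear":[0,0,0.04],"delta_rot":[0,0,0],"grip":0.07},{"linear":[0,0,0.04],"delta_rot":[0,0,0],"grip":0.07},{"linear":[0,0,0.02],"delta_rot":[0,0,0],"grip":0.066},{"linear":[0,0,0.005],"delta_rot":[0,0,0],"grip":0.066},{"linear":[0,0,0],"delta_rot":[0,0,0],"grip":0.066},{"linear":[0,0,0],"delta_rot":[0,0,0],"grip":0.066}]'

```text
t: 16.95
tool_pos: [0.4275, -0.2654, 0.0031]
tool_rot: [-0.08, 3.138, -0.004]
contact_force: [1.1, 0.6, 0.1]
opening: 0.0661
grip_force: 0.0
```

```bash
python3 - <<'E'
from h import *
plan(.4272,-.2645,.0025,92.9); print(ctrl.get_obs()["contact_force"])
E
```

```text
pos [ 0.4275 -0.2654  0.0031] yawY 92.92 tilt 0.23 | rz 0.02 lin [0.0002 0.0009 0.0006] rows 1 q6 -2.33 t 16.95
[1.07210766 0.63410665 0.08926187]
```

jog_arm --steps '[{"linear":[0,0.0005,0.0005],"delta_rot":[0,0,0],"grip":0.03},{"linear":[0,0,0],"delta_rot":[0,0,0],"grip":0.03},{"linear":[0,0,0],"delta_rot":[0,0,0],"grip":0.03},{"linear":[0,0,0],"delta_rot":[0,0,0],"grip":0.03},{"linear":[0,0,-0.02],"delta_rot":[0,0,0],"grip":0.03},{"linear":[0,0,-0.04],"delta_rot":[0,0,0],"grip":0.03},{"linear":[0,0,-0.04],"delta_rot":[0,0,-3.1],"grip":0.03},{"linear":[0,0,-0.04],"delta_rot":[0,0,0],"grip":0.03},{"linear":[-0.023,0.0395,0],"delta_rot":[0,0,0],"grip":0.03},{"linear":[-0.023,0.0395,0],"delta_rot":[0,0,0],"grip":0.03}]' --newtons 40

```text
t: 17.95
tool_pos: [0.4654, -0.1815, 0.145]
tool_rot: [-0.158, 3.13, -0.007]
contact_force: [0.6, -0.9, -0.6]
opening: 0.0301
grip_force: 0.0
```

jog_arm --steps '[{"linear":[-0.023,0.0395,0],"delta_rot":[0,0,0],"grip":0.03},{"linear":[-0.023,0.0395,0],"delta_rot":[0,0,0],"grip":0.03},{"linear":[-0.023,0.0395,0],"delta_rot":[0,0,0],"grip":0.03},{"linear":[-0.023,0.0395,0],"delta_rot":[0,0,0],"grip":0.03},{"linear":[-0.023,0.0395,0],"delta_rot":[0,0,0],"grip":0.03},{"linear":[0,0,0.01],"delta_rot":[0,0,0],"grip":0.03},{"linear":[0,0,0],"delta_rot":[0,0,0],"grip":0.03},{"linear":[0,0,0],"delta_rot":[0,0,0],"grip":0.03}]'

```text
t: 18.75
tool_pos: [0.5569, 0.0273, 0.1308]
tool_rot: [-0.163, 3.137, -0.001]
contact_force: [0.4, 0.2, -0.2]
opening: 0.03
grip_force: 0.0
```

```bash
cat >> h.py <<'E'
def held(goal,yaw=96):
    "held tray: fit by depth near TCP height; print shift to bring it on goal"
    s=load("wrist"); P=cloud(s); o=ctrl.get_obs(); t=o["tool_pos"]; R=Ro.from_rotvec(o["tool_rot"]).as_matrix()
    L=(P-t)@R*1000; zt=-L[...,2]
    m=(abs(L[...,0])<60)&(abs(L[...,1])<38)&(zt>2)&(zt<12); q=L[m]
    f=[np.percentile(q[(q[:,1]>lo)&(q[:,1]<hi),0],99.7) for lo,hi in((-26,-16),(-8,8),(16,26))]
    k=(q[:,0]>25)&(q[:,0]<45); e=np.percentile(q[k,1],[.5,99.5])
    cx=np.mean(f)-50; cy=e.mean(); c=t+R@np.array([cx,cy,0])/1000
    print("front",np.round(f,1),"sides",e.round(1),"top z rel",np.median(zt[m]).round(1),"centre",c.round(4))
    print("shift tool",(R.T@(np.r_[goal,0]-np.r_[c[:2],0])).round(4),"z",t[2].round(4),"yaw",np.degrees(np.arctan2(R[1,1],R[0,1])).round(2))
E
python3 - <<'E'
from h import *
snap("wrist"); held((.5584,.0257)); plan(.5584,.0257,.0353,96)
E
```

```text
Traceback (most recent call last):
  File "h.py", line 67, in held
    f=[np.percentile(q[(q[:,1]>lo)&(q[:,1]<hi),0],99.7) for lo,hi in((-26,-16),(-8,8),(16,26))]
       ~~~~~~~~~~~~~^^^^^^^^^^^^^^^^^^^^^^^^^^^^^^^^^^^
IndexError: index -1 is out of bounds for axis 0 with size 0
```

The grasp missed: the opening closed to 30 mm, so the fingertips were too high on the tray's edge. I'll find tray B again.

```bash
python3 - <<'E'
from h import *
snap("wrist"); pile(.033)
snap("top","t4"); s=load("top"); g=s["im"].astype(int).mean(2)
for u,v in((397,226),(443,206)):
    q2=atz(s,np.argwhere(g[v-24:v+24,u-24:u+24]<110)[:,::-1]+[u-24,v-24],.008); print(rect(q2))
plan(.4272,-.2645,.14,93)
E
```

```text
y edges x -28 -5 [-18.6  39.8]
y edges x 5 28 [-19.5  39.5]
x edges y -25 0 [-37.5  57.9]
x edges y 0 25 [-36.6  57.3]
z 0.03261585777915932
(array([ 0.4265, -0.2626]), 98.8, 62.0, 2.7)
(array([ 0.4955, -0.4151]), 99.2, 59.8, -1.8)
pos [0.5571 0.0267 0.131 ] yawY 95.87 tilt 0.06 | rz 2.87 lin [ 0.145  -0.284  -0.0091] rows 7 q6 -1.76 t 18.9
```

```bash
python3 - <<'E'
from h import *
s=load("wrist"); im=s["im"]
cv2.imwrite("pics/w7.png",cv2.resize(im[60:340,160:480,::-1],None,fx=2.2,fy=2.2,interpolation=2))
E
```

```text
(no output)
```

View pics/w7.png

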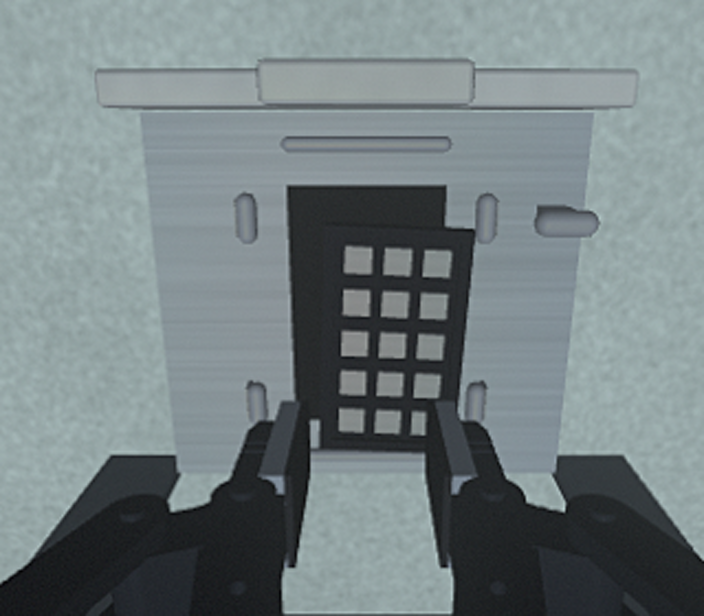

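Tray A on the plate has been knocked aside, about 12 mm in +x and 10 mm in +y, and slightly turned. Its chip grid centre is near crop (392,346), row 1 runs (357,260)–(436,263), and row 5's left chip is at (351,420). I'll work out its pose and set it right.

```bash
python3 - <<'E'
from h import *
s=load("wrist"); f=lambda *p:[(160+u/2.2,60+v/2.2) for u,v in p]
w=atz(s,f((392,346),(357,260),(436,263),(353,383),(428,385),(397,262),(390,384),(321,222),(475,230)),.033)
print(w.round(4)); 
for a,b in((1,2),(3,4),(7,8)): d=w[b]-w[a]; print("yaw y",np.degrees(np.arctan2(d[1],d[0])),np.linalg.norm(d))
d=w[6]-w[5]; print("yaw x",np.degrees(np.arctan2(d[1],d[0])),np.linalg.norm(d))
d=w[3]-w[1]; print("yaw x",np.degrees(np.arctan2(d[1],d[0])))
a=np.radians(6);R=np.array([[np.cos(a),np.sin(a)],[-np.sin(a),np.cos(a)]])
print(((w[:,:2]-[.5575,.0266])@R.T*1000).round(1))
E
```

```text
[[0.5702 0.0385 0.033 ]
 [0.5348 0.0202 0.033 ]
 [0.5328 0.0521 0.033 ]
 [0.5889 0.0238 0.033 ]
 [0.5865 0.056  0.033 ]
 [0.534  0.0363 0.033 ]
 [0.5877 0.0397 0.033 ]
 [0.521  0.0045 0.033 ]
 [0.5179 0.0657 0.033 ]]
yaw y 93.65756609203272 0.0319529246530109
yaw y 94.19414477612538 0.03234396805451345
yaw y 92.9010683391581 0.06125339984557482
yaw x 3.5275008176764233 0.053811618913256434
yaw x 3.7715014994121283
[[ 13.9  10.5]
 [-23.2  -4. ]
 [-21.9  27.9]
 [ 30.9  -6.1]
 [ 31.9  26.2]
 [-22.4  12.1]
 [ 31.4   9.8]
 [-38.6 -18.2]
 [-35.3  43. ]]
```

jog_arm --steps '[{"linear":[0,0,0],"delta_rot":[0,0,2.3],"grip":0.085},{"linear":[-0.0101,0.011,0],"delta_rot":[0,0,0],"grip":0.085},{"linear":[0,0,0.04],"delta_rot":[0,0,0],"grip":0.078},{"linear":[0,0,0.03],"delta_rot":[0,0,0],"grip":0.076},{"linear":[0,0,0.02],"delta_rot":[0,0,0],"grip":0.072},{"linear":[0,0,0.01],"delta_rot":[0,0,0],"grip":0.072},{"linear":[0,0,0],"delta_rot":[0,0,0],"grip":0.072},{"linear":[0,0,0],"delta_rot":[0,0,0],"grip":0.072}]'

```text
t: 19.7
tool_pos: [0.5675, 0.0395, 0.0314]
tool_rot: [-0.101, 3.138, -0.0]
contact_force: [-0.3, 0.2, 0.4]
opening: 0.0716
grip_force: 0.0
```

jog_arm --steps '[{"linear":[0,0,0.004],"delta_rot":[0,0,0],"grip":0.07},{"linear":[0,0,0],"delta_rot":[0,0,0],"grip":0.07},{"linear":[0,0,0],"delta_rot":[0,0,0],"grip":0.07}]'

```text
t: 20.0
tool_pos: [0.5669, 0.0395, 0.027]
tool_rot: [-0.101, 3.139, -0.0]
contact_force: [0.4, 0.6, -0.0]
opening: 0.0707
grip_force: 0.0
```

jog_arm --steps '[{"linear":[0,0,0.003],"delta_rot":[0,0,0],"grip":0.068},{"linear":[0,0,0],"delta_rot":[0,0,0],"grip":0.068},{"linear":[0,0,0],"delta_rot":[0,0,0],"grip":0.068}]'

```text
t: 20.3
tool_pos: [0.5663, 0.0395, 0.0232]
tool_rot: [0.101, -3.14, -0.0]
contact_force: [0.5, -0.7, 0.5]
opening: 0.0679
grip_force: 0.0
```

```bash
python3 - <<'E'
from h import *
plan(.5665,.0383,.022,93.6); print(ctrl.get_obs()["contact_force"])
E
```

```text
pos [0.5663 0.0395 0.0232] yawY 93.67 tilt 0.01 | rz 0.07 lin [-0.0001 -0.0012  0.0012] rows 1 q6 -1.7 t 20.3
[ 0.54698867 -0.66412084  0.53171152]
```

jog_arm --steps '[{"linear":[0,-0.001,0.0015],"delta_rot":[0,0,0],"grip":0.066},{"linear":[0,0,0],"delta_rot":[0,0,0],"grip":0.066},{"linear":[0,0,0],"delta_rot":[0,0,0],"grip":0.03},{"linear":[0,0,0],"delta_rot":[0,0,0],"grip":0.03},{"linear":[0,0,0],"delta_rot":[0,0,0],"grip":0.03},{"linear":[0,0,0],"delta_rot":[0,0,0],"grip":0.03}]' --newtons 40

```text
t: 20.9
tool_pos: [0.5668, 0.0384, 0.0221]
tool_rot: [-0.101, 3.139, -0.0]
contact_force: [-0.4, 1.0, 2.8]
opening: 0.0585
grip_force: 43.3
```

```bash
python3 - <<'E'
from h import *
plan(.558,.026,.05,96); o=ctrl.get_obs();print(o["contact_force"],o["opening"])
snap("wrist"); held((.5578,.0263))
E
```

```text
pos [0.5668 0.0384 0.0221] yawY 93.68 tilt 0.03 | rz -2.32 lin [ 0.01   -0.0115 -0.0279] rows 1 q6 -1.7 t 20.9
[-0.36162788  1.00246223  2.76455766] 0.05848931829920373
front [59.9 59.9 59.8] sides [-37.7  37.6] top z rel 9.7 centre [0.5569 0.0377 0.0221]
shift tool [-0.0001 -0.0115  0.    ] z 0.0221 yaw 93.67
```

jog_arm --steps '[{"linear":[0,0,-0.02],"delta_rot":[0,0,0],"grip":0.03},{"linear":[0,0,-0.04],"delta_rot":[0,0,-2.3],"grip":0.03},{"linear":[0.012,-0.0115,-0.03],"delta_rot":[0,0,0],"grip":0.03},{"linear":[0,0,0],"delta_rot":[0,0,0],"grip":0.03},{"linear":[0,0,0],"delta_rot":[0,0,0],"grip":0.03},{"linear":[0,0,0],"delta_rot":[0,0,0],"grip":0.03}]'

```text
t: 21.55
tool_pos: [0.5546, 0.026, 0.1098]
tool_rot: [0.163, -3.134, -0.001]
contact_force: [0.5, 0.1, -1.0]
opening: 0.0583
grip_force: 43.5
```

```bash
python3 - <<'E'
from h import *
snap("wrist"); held((.5576,.0265)); print(ctrl.get_obs()["opening"])
E
```

```text
front [47.1 46.9 46.8] sides [-29.8  29. ] top z rel 10.4 centre [0.5575 0.026  0.1095]
shift tool [-0.0001  0.0005 -0.    ] z 0.1095 yaw 95.98
0.058535951330624676
```

jog_arm --steps '[{"linear":[0,0.0005,0.035],"delta_rot":[0,0,0],"grip":0.03},{"linear":[0,0,0.03],"delta_rot":[0,0,0],"grip":0.03},{"linear":[0,0,0.015],"delta_rot":[0,0,0],"grip":0.03},{"linear":[0,0,0.0065],"delta_rot":[0,0,0],"grip":0.03},{"linear":[0,0,0],"delta_rot":[0,0,0],"grip":0.03},{"linear":[0,0,0],"delta_rot":[0,0,0],"grip":0.03},{"linear":[0,0,0],"delta_rot":[0,0,0],"grip":0.068},{"linear":[0,0,0],"delta_rot":[0,0,0],"grip":0.068},{"linear":[0,0,0],"delta_rot":[0,0,0],"grip":0.068}]'

```text
t: 22.5
tool_pos: [0.5564, 0.0262, 0.0263]
tool_rot: [-0.163, 3.136, -0.0]
contact_force: [0.1, -0.2, 0.1]
opening: 0.0681
grip_force: 0.0
```

jog_arm --steps '[{"linear":[0,0,-0.02],"delta_rot":[0,0,0],"grip":0.075},{"linear":[0,0,-0.04],"delta_rot":[0,0,0],"grip":0.085},{"linear":[0,0,-0.04],"delta_rot":[0,0,0],"grip":0.085},{"linear":[0,0,0],"delta_rot":[0,0,0],"grip":0.085},{"linear":[0,0,0],"delta_rot":[0,0,0],"grip":0.085}]'

```text
t: 23.0
tool_pos: [0.5568, 0.0262, 0.1272]
tool_rot: [-0.164, 3.134, -0.001]
contact_force: [-0.3, 0.4, -1.0]
opening: 0.0853
grip_force: 0.0
```

```bash
python3 - <<'E'
from h import *
snap("wrist"); pile(.033); plan(.4272,-.2645,.14,92.9)
E
```

```text
y edges x -28 -5 [-30.6  28.8]
y edges x 5 28 [-30.9  28.6]
x edges y -25 0 [-47.1  52.6]
x edges y 0 25 [-47.   52.5]
z 0.0326848075258421
pos [0.5556 0.0263 0.1253] yawY 95.97 tilt 0.02 | rz 3.07 lin [ 0.1429 -0.2839 -0.0147] rows 7 q6 -1.76 t 23.05
```

jog_arm --steps '[{"linear":[0,0,0.04],"delta_rot":[0,0,0],"grip":0.07},{"linear":[0,0,0.035],"delta_rot":[0,0,0],"grip":0.07},{"linear":[0,0,0.02],"delta_rot":[0,0,0],"grip":0.068},{"linear":[0,0,0.008],"delta_rot":[0,0,0],"grip":0.068},{"linear":[0,0,0],"delta_rot":[0,0,0],"grip":0.03},{"linear":[0,0,0],"delta_rot":[0,0,0],"grip":0.03},{"linear":[0,0,0],"delta_rot":[0,0,0],"grip":0.03},{"linear":[0,0,0],"delta_rot":[0,0,0],"grip":0.03},{"linear":[0,0,0],"delta_rot":[0,0,0],"grip":0.03}]'

```text
t: 23.95
tool_pos: [0.5557, 0.0263, 0.0224]
tool_rot: [-0.164, 3.137, -0.0]
contact_force: [0.4, 0.2, -0.5]
opening: 0.0587
grip_force: 43.1
```

jog_arm --steps '[{"linear":[0,0,-0.003],"delta_rot":[0,0,0],"grip":0.03},{"linear":[0.0023,0.0007,0],"delta_rot":[0,0,0],"grip":0.03},{"linear":[0,0,0.003],"delta_rot":[0,0,0],"grip":0.03},{"linear":[0,0,0],"delta_rot":[0,0,0],"grip":0.03},{"linear":[0,0,0],"delta_rot":[0,0,0],"grip":0.03},{"linear":[0,0,0],"delta_rot":[0,0,0],"grip":0.03},{"linear":[0,0,0],"delta_rot":[0,0,0],"grip":0.068},{"linear":[0,0,0],"delta_rot":[0,0,0],"grip":0.068},{"linear":[0,0,0],"delta_rot":[0,0,0],"grip":0.068}]'

```text
t: 24.85
tool_pos: [0.5536, 0.0267, 0.0225]
tool_rot: [-0.164, 3.137, -0.0]
contact_force: [1.1, -0.1, 0.0]
opening: 0.0678
grip_force: 0.0
```

jog_arm --steps '[{"linear":[0,0,-0.02],"delta_rot":[0,0,0],"grip":0.075},{"linear":[0,0,-0.04],"delta_rot":[0,0,0],"grip":0.085},{"linear":[0,0,-0.04],"delta_rot":[0,0,0],"grip":0.085},{"linear":[0,0,0],"delta_rot":[0,0,0],"grip":0.085},{"linear":[0,0,0],"delta_rot":[0,0,0],"grip":0.085}]'

```text
t: 25.35
tool_pos: [0.5544, 0.0266, 0.124]
tool_rot: [-0.164, 3.134, -0.001]
contact_force: [-0.3, 0.2, -1.3]
opening: 0.085
grip_force: 0.0
```

```bash
python3 - <<'E'
from h import *
snap("wrist"); pile(.033); plan(.4272,-.2645,.14,92.9)
E
```

```text
y edges x -28 -5 [-29.6  29.7]
y edges x 5 28 [-30.   29.5]
x edges y -25 0 [-48.1  51.5]
x edges y 0 25 [-48.   51.4]
z 0.03268170929520446
pos [0.5532 0.0268 0.1221] yawY 95.98 tilt 0.01 | rz 3.08 lin [ 0.1405 -0.2845 -0.0179] rows 7 q6 -1.76 t 25.4
```

jog_arm --steps '[{"linear":[0,0,-0.04],"delta_rot":[0,0,3.1],"grip":0.085},{"linear":[0,0,-0.03],"delta_rot":[0,0,0],"grip":0.085},{"linear":[0.0201,-0.0406,0],"delta_rot":[0,0,0],"grip":0.085},{"linear":[0.0201,-0.0406,0],"delta_rot":[0,0,0],"grip":0.085},{"linear":[0.0201,-0.0406,0],"delta_rot":[0,0,0],"grip":0.085},{"linear":[0.0201,-0.0406,0],"delta_rot":[0,0,0],"grip":0.085},{"linear":[0.0201,-0.0406,0],"delta_rot":[0,0,0],"grip":0.085},{"linear":[0.0201,-0.0406,0],"delta_rot":[0,0,0],"grip":0.085},{"linear":[0.0201,-0.0406,0.02],"delta_rot":[0,0,0],"grip":0.085},{"linear":[0,0,0.04],"delta_rot":[0,0,0],"grip":0.085}]'

```text
t: 26.4
tool_pos: [0.4265, -0.2695, 0.1336]
tool_rot: [-0.069, 3.137, -0.008]
contact_force: [1.4, 0.5, 0.1]
opening: 0.0849
grip_force: 0.0
```

jog_arm --steps '[{"linear":[0,0,0],"delta_rot":[0,0,0],"grip":0.085},{"linear":[0,0,0],"delta_rot":[0,0,0],"grip":0.085},{"linear":[0,0,0],"delta_rot":[0,0,0],"grip":0.085}]'

```text
t: 26.7
tool_pos: [0.4279, -0.2638, 0.1334]
tool_rot: [-0.081, 3.14, -0.001]
contact_force: [1.1, 0.3, 0.8]
opening: 0.0848
grip_force: 0.0
```

```bash
python3 - <<'E'
from h import *
snap("wrist"); s=load("wrist")
r=tray(proj(s,[[.4268,-.2627,.008]])[0]); plan(*r[0],-.003,r[3]+90)
E
```

```text
tray (array([ 0.4273, -0.2645]), 100.2, 60.3, 2.9) mask bbox [ 296  143   63   97 5825]
pos [ 0.4283 -0.264   0.134 ] yawY 92.97 tilt 0.14 | rz 0.07 lin [ 0.0013 -0.0002  0.137 ] rows 3 q6 -2.32 t 26.75
```

jog_arm --steps '[{"linear":[0.0013,-0.0002,0.03],"delta_rot":[0,0,0],"grip":0.07},{"linear":[0,0,0.04],"delta_rot":[0,0,0],"grip":0.07},{"linear":[0,0,0.04],"delta_rot":[0,0,0],"grip":0.07},{"linear":[0,0,0.018],"delta_rot":[0,0,0],"grip":0.068},{"linear":[0,0,0.005],"delta_rot":[0,0,0],"grip":0.068},{"linear":[0,0,0],"delta_rot":[0,0,0],"grip":0.068},{"linear":[0,0,0.003],"delta_rot":[0,0,0],"grip":0.068},{"linear":[0,0,0],"delta_rot":[0,0,0],"grip":0.068},{"linear":[0,0,0],"delta_rot":[0,0,0],"grip":0.068}]'

```text
t: 27.65
tool_pos: [0.4267, -0.2651, -0.0024]
tool_rot: [-0.079, 3.139, -0.003]
contact_force: [0.3, 0.4, 0.1]
opening: 0.0678
grip_force: 0.0
```

jog_arm --steps '[{"linear":[0,0,0],"delta_rot":[0,0,0],"grip":0.03},{"linear":[0,0,0],"delta_rot":[0,0,0],"grip":0.03},{"linear":[0,0,0],"delta_rot":[0,0,0],"grip":0.03},{"linear":[0,0,0],"delta_rot":[0,0,0],"grip":0.03}]' --newtons 40

```text
t: 28.05
tool_pos: [0.4266, -0.2652, -0.0023]
tool_rot: [-0.079, 3.139, -0.002]
contact_force: [-1.3, 1.0, 6.0]
opening: 0.0585
grip_force: 43.4
```

jog_arm --steps '[{"linear":[0,0,-0.02],"delta_rot":[0,0,0],"grip":0.03},{"linear":[0,0,-0.04],"delta_rot":[0,0,0],"grip":0.03},{"linear":[0,0,-0.04],"delta_rot":[0,0,-3.1],"grip":0.03},{"linear":[0,0,-0.04],"delta_rot":[0,0,0],"grip":0.03},{"linear":[-0.0231,0.0395,0],"delta_rot":[0,0,0],"grip":0.03},{"linear":[-0.0231,0.0395,0],"delta_rot":[0,0,0],"grip":0.03},{"linear":[-0.0231,0.0395,0],"delta_rot":[0,0,0],"grip":0.03},{"linear":[-0.0231,0.0395,0],"delta_rot":[0,0,0],"grip":0.03},{"linear":[-0.0231,0.0395,0],"delta_rot":[0,0,0],"grip":0.03},{"linear":[-0.0231,0.0395,0],"delta_rot":[0,0,0],"grip":0.03}]'

```text
t: 29.05
tool_pos: [0.5393, -0.0125, 0.1362]
tool_rot: [-0.164, 3.137, -0.0]
contact_force: [0.7, -0.3, -0.6]
opening: 0.0583
grip_force: 43.3
```

jog_arm --steps '[{"linear":[-0.0231,0.0395,0],"delta_rot":[0,0,0],"grip":0.03},{"linear":[0,0,0.02],"delta_rot":[0,0,0],"grip":0.03},{"linear":[0,0,0],"delta_rot":[0,0,0],"grip":0.03},{"linear":[0,0,0],"delta_rot":[0,0,0],"grip":0.03},{"linear":[0,0,0],"delta_rot":[0,0,0],"grip":0.03}]'

```text
t: 29.55
tool_pos: [0.5579, 0.0266, 0.1169]
tool_rot: [-0.162, 3.137, -0.0]
contact_force: [0.2, 0.2, -0.2]
opening: 0.0583
grip_force: 43.3
```

```bash
python3 - <<'E'
from h import *
snap("wrist"); held((.5588,.0267)); print(ctrl.get_obs()["opening"],ctrl.get_obs()["t"])
E
```

```text
front [49.7 49.7 49.7] sides [-30.2  29.3] top z rel 9.6 centre [0.5584 0.026  0.1171]
shift tool [-0.0004  0.0006  0.    ] z 0.1171 yaw 95.89
0.05869894428558235 29.6
```

jog_arm --steps '[{"linear":[-0.0002,0.0005,0.03],"delta_rot":[0,0,0],"grip":0.03},{"linear":[0,0,0.03],"delta_rot":[0,0,0],"grip":0.03},{"linear":[0,0,0.015],"delta_rot":[0,0,0],"grip":0.03},{"linear":[0,0,0.007],"delta_rot":[0,0,0],"grip":0.03},{"linear":[0,0,0.003],"delta_rot":[0,0,0],"grip":0.03},{"linear":[0,0,0],"delta_rot":[0,0,0],"grip":0.03},{"linear":[0,0,0],"delta_rot":[0,0,0],"grip":0.03},{"linear":[0,0,0],"delta_rot":[0,0,0],"grip":0.03},{"linear":[0,0,0],"delta_rot":[0,0,0],"grip":0.03}]'

```text
t: 30.5
tool_pos: [0.5586, 0.0279, 0.0322]
tool_rot: [-0.164, 3.136, -0.0]
contact_force: [0.2, -0.9, -0.3]
opening: 0.0581
grip_force: 43.3
```

```bash
python3 - <<'E'
from h import *
plan(.5583,.0273,.0308,96); print(ctrl.get_obs()["contact_force"])
E
```

```text
pos [0.5586 0.0279 0.0322] yawY 95.98 tilt 0.08 | rz -0.02 lin [ 0.0004 -0.0006  0.0014] rows 1 q6 -1.76 t 30.5
[ 0.17338466 -0.85816636 -0.26829481]
```

jog_arm --steps '[{"linear":[0,-0.0006,0.0014],"delta_rot":[0,0,0],"grip":0.03},{"linear":[0,0,0],"delta_rot":[0,0,0],"grip":0.03},{"linear":[0,0,0],"delta_rot":[0,0,0],"grip":0.03},{"linear":[0,0,0],"delta_rot":[0,0,0],"grip":0.068},{"linear":[0,0,0],"delta_rot":[0,0,0],"grip":0.068},{"linear":[0,0,0],"delta_rot":[0,0,0],"grip":0.068},{"linear":[0,0,-0.02],"delta_rot":[0,0,0],"grip":0.075},{"linear":[0,0,-0.04],"delta_rot":[0,0,0],"grip":0.085},{"linear":[0,0,-0.04],"delta_rot":[0,0,0],"grip":0.085}]'

```text
t: 31.4
tool_pos: [0.5569, 0.0274, 0.1296]
tool_rot: [0.163, -3.134, -0.001]
contact_force: [1.4, 0.5, 0.3]
opening: 0.0848
grip_force: 0.0
```

jog_arm --steps '[{"linear":[0,0,0],"delta_rot":[0,0,0],"grip":0.085},{"linear":[0,0,0],"delta_rot":[0,0,0],"grip":0.085},{"linear":[0,0,0],"delta_rot":[0,0,0],"grip":0.085}]'

```text
t: 31.7
tool_pos: [0.557, 0.0274, 0.1283]
tool_rot: [0.163, -3.135, -0.0]
contact_force: [-0.7, -1.0, 1.0]
opening: 0.0854
grip_force: 0.0
```

```bash
python3 - <<'E'
from h import *
snap("wrist"); pile(.041); pile(.033)
snap("top"); s=load("top"); g=s["im"].astype(int).mean(2); u,v=443,206
r=rect(atz(s,np.argwhere(g[v-24:v+24,u-24:u+24]<110)[:,::-1]+[u-24,v-24],.008)); print(r)
plan(.4955,-.4155,.14,90)
E
```

```text
y edges x -28 -5 [-29.7  29.7]
y edges x 5 28 [-29.6  29.7]
x edges y -25 0 [-48.1  51.4]
x edges y 0 25 [-48.1  51.4]
z 0.040678985813746224Traceback (most recent call last):
  File "<stdin>", line 2, in <module>
  File "h.py", line 58, in pile
    k=(q[:,0]>lo)&(q[:,0]<hi); print("y edges x",lo,hi,np.percentile(q[k,1],[.5,99.5]).round(1))
                                                       ~~~~~~~~~~~~~^^^^^^^^^^^^^^^^^^
    return _quantile_unchecked(
        a, q, axis, out, overwrite_input, method, keepdims, weights)
    return _ureduce(a,
                    func=_quantile_ureduce_func,
    ...<5 lines>...
                    overwrite_input=overwrite_input,
                    method=method)
    r = func(a, **kwargs)
    result = _quantile(arr,
                       quantiles=q,
    ...<2 lines>...
                       out=out,
                       weights=wgt)
    slices_having_nans = np.isnan(arr[-1, ...])
                                  ~~~^^^^^^^^^
IndexError: index -1 is out of bounds for axis 0 with size 0
```

The pile is exactly square. On to tray C.

jog_arm --steps '[{"linear":[0,0,-0.04],"delta_rot":[0,0,6],"grip":0.085},{"linear":[0,0,-0.02],"delta_rot":[0,0,0],"grip":0.085},{"linear":[0.0062,-0.0443,0],"delta_rot":[0,0,0],"grip":0.085},{"linear":[0.0062,-0.0443,0],"delta_rot":[0,0,0],"grip":0.085},{"linear":[0.0062,-0.0443,0],"delta_rot":[0,0,0],"grip":0.085},{"linear":[0.0062,-0.0443,0],"delta_rot":[0,0,0],"grip":0.085},{"linear":[0.0062,-0.0443,0],"delta_rot":[0,0,0],"grip":0.085},{"linear":[0.0062,-0.0443,0],"delta_rot":[0,0,0],"grip":0.085},{"linear":[0.0062,-0.0443,0],"delta_rot":[0,0,0],"grip":0.085},{"linear":[0.0062,-0.0443,0],"delta_rot":[0,0,0],"grip":0.085}]'

```text
t: 32.75
tool_pos: [0.507, -0.3282, 0.1876]
tool_rot: [-0.001, -3.139, -0.004]
contact_force: [1.3, -0.3, -1.1]
opening: 0.085
grip_force: 0.0
```

jog_arm --steps '[{"linear":[0.0062,-0.0443,0],"delta_rot":[0,0,0],"grip":0.085},{"linear":[0.0062,-0.0443,0.015],"delta_rot":[0,0,0],"grip":0.085},{"linear":[0,0,0.035],"delta_rot":[0,0,0],"grip":0.085},{"linear":[0,0,0],"delta_rot":[0,0,0],"grip":0.085},{"linear":[0,0,0],"delta_rot":[0,0,0],"grip":0.085},{"linear":[0,0,0],"delta_rot":[0,0,0],"grip":0.085}]'

```text
t: 33.35
tool_pos: [0.4965, -0.4152, 0.1409]
tool_rot: [-0.001, 3.141, -0.001]
contact_force: [-0.0, 0.0, -0.1]
opening: 0.0849
grip_force: 0.0
```

```bash
python3 - <<'E'
from h import *
snap("wrist"); s=load("wrist")
r=tray(proj(s,[[.4955,-.4155,.008]])[0]); plan(*r[0],-.003,r[3]+90)
E
```

```text
tray (array([ 0.4958, -0.4187]), 101.0, 60.3, -0.7) mask bbox [ 294  142   61   95 5555]
pos [ 0.4968 -0.4154  0.1417] yawY 90.05 tilt 0.13 | rz 0.75 lin [ 0.0012 -0.0031  0.1447] rows 4 q6 -2.38 t 33.4
```

jog_arm --steps '[{"linear":[0.0012,-0.0031,0.03],"delta_rot":[0,0,0.7],"grip":0.07},{"linear":[0,0,0.04],"delta_rot":[0,0,0],"grip":0.07},{"linear":[0,0,0.04],"delta_rot":[0,0,0],"grip":0.07},{"linear":[0,0,0.025],"delta_rot":[0,0,0],"grip":0.07},{"linear":[0,0,0.005],"delta_rot":[0,0,0],"grip":0.068},{"linear":[0,0,0],"delta_rot":[0,0,0],"grip":0.068},{"linear":[0,0,0.003],"delta_rot":[0,0,0],"grip":0.068},{"linear":[0,0,0],"delta_rot":[0,0,0],"grip":0.068},{"linear":[0,0,0],"delta_rot":[0,0,0],"grip":0.068}]'

```text
t: 34.3
tool_pos: [0.4956, -0.4196, -0.0012]
tool_rot: [0.02, 3.14, -0.003]
contact_force: [-0.1, -0.1, 0.4]
opening: 0.0682
grip_force: 0.0
```

jog_arm --steps '[{"linear":[0,0,0],"delta_rot":[0,0,0],"grip":0.03},{"linear":[0,0,0],"delta_rot":[0,0,0],"grip":0.03},{"linear":[0,0,0],"delta_rot":[0,0,0],"grip":0.03},{"linear":[0,0,0],"delta_rot":[0,0,0],"grip":0.03}]' --newtons 40

```text
t: 34.7
tool_pos: [0.4956, -0.4197, -0.0013]
tool_rot: [0.02, 3.14, -0.003]
contact_force: [0.3, -0.2, 5.6]
opening: 0.0582
grip_force: 43.4
```

jog_arm --steps '[{"linear":[0,0,-0.02],"delta_rot":[0,0,0],"grip":0.03},{"linear":[0,0,-0.04],"delta_rot":[0,0,0],"grip":0.03},{"linear":[0,0,-0.04],"delta_rot":[0,0,-6.7],"grip":0.03},{"linear":[0,0,-0.045],"delta_rot":[0,0,0],"grip":0.03},{"linear":[-0.011,0.0437,0],"delta_rot":[0,0,0],"grip":0.03},{"linear":[-0.011,0.0437,0],"delta_rot":[0,0,0],"grip":0.03},{"linear":[-0.011,0.0437,0],"delta_rot":[0,0,0],"grip":0.03},{"linear":[-0.011,0.0437,0],"delta_rot":[0,0,0],"grip":0.03},{"linear":[-0.011,0.0437,0],"delta_rot":[0,0,0],"grip":0.03},{"linear":[-0.011,0.0437,0],"delta_rot":[0,0,0],"grip":0.03}]'

```text
t: 35.7
tool_pos: [0.5327, -0.1493, 0.1417]
tool_rot: [0.163, -3.137, -0.0]
contact_force: [1.3, -0.3, -0.1]
opening: 0.0584
grip_force: 43.2
```

jog_arm --steps '[{"linear":[-0.011,0.0437,0],"delta_rot":[0,0,0],"grip":0.03},{"linear":[-0.011,0.0437,0],"delta_rot":[0,0,0],"grip":0.03},{"linear":[-0.011,0.0437,0],"delta_rot":[0,0,0],"grip":0.03},{"linear":[-0.011,0.0437,0],"delta_rot":[0,0,0],"grip":0.03},{"linear":[0,0,0.02],"delta_rot":[0,0,0],"grip":0.03},{"linear":[0,0,0],"delta_rot":[0,0,0],"grip":0.03},{"linear":[0,0,0],"delta_rot":[0,0,0],"grip":0.03},{"linear":[0,0,0],"delta_rot":[0,0,0],"grip":0.03}]'

```text
t: 36.5
tool_pos: [0.5588, 0.0264, 0.1225]
tool_rot: [-0.161, 3.137, -0.0]
contact_force: [0.4, 0.1, -0.9]
opening: 0.0582
grip_force: 43.2
```

```bash
python3 - <<'E'
from h import *
snap("wrist"); held((.5590,.0267)); plan(.559,.0267,.039,96)
E
```

```text
front [49.8 49.8 49.9] sides [-30.3  29.2] top z rel 8.6 centre [0.5593 0.0259 0.1228]
shift tool [ 0.0002  0.0009 -0.    ] z 0.1228 yaw 95.89
pos [0.5591 0.0264 0.1228] yawY 95.89 tilt 0.07 | rz -0.11 lin [0.0001 0.0004 0.0838] rows 2 q6 -1.76 t 36.55
```

jog_arm --steps '[{"linear":[0,0.0007,0.03],"delta_rot":[0,0,0],"grip":0.03},{"linear":[0,0,0.03],"delta_rot":[0,0,0],"grip":0.03},{"linear":[0,0,0.013],"delta_rot":[0,0,0],"grip":0.03},{"linear":[0,0,0.006],"delta_rot":[0,0,0],"grip":0.03},{"linear":[0,0,0.003],"delta_rot":[0,0,0],"grip":0.03},{"linear":[0,0,0],"delta_rot":[0,0,0],"grip":0.03},{"linear":[0,0,0],"delta_rot":[0,0,0],"grip":0.03},{"linear":[0,0,0],"delta_rot":[0,0,0],"grip":0.03},{"linear":[0,0,0],"delta_rot":[0,0,0],"grip":0.03}]'

```text
t: 37.45
tool_pos: [0.559, 0.028, 0.0407]
tool_rot: [-0.164, 3.136, -0.0]
contact_force: [0.5, 0.7, -0.5]
opening: 0.0583
grip_force: 43.2
```

```bash
python3 - <<'E'
from h import *
plan(.5589,.0273,.0397,96); print(ctrl.get_obs()["contact_force"])
E
```

```text
pos [0.559  0.028  0.0407] yawY 95.98 tilt 0.08 | rz -0.02 lin [ 0.0002 -0.0007  0.001 ] rows 1 q6 -1.76 t 37.45
[ 0.4608491   0.7373076  -0.51053801]
```

jog_arm --steps '[{"linear":[0,-0.0007,0.001],"delta_rot":[0,0,0],"grip":0.03},{"linear":[0,0,0],"delta_rot":[0,0,0],"grip":0.03},{"linear":[0,0,0],"delta_rot":[0,0,0],"grip":0.03},{"linear":[0,0,0],"delta_rot":[0,0,0],"grip":0.068},{"linear":[0,0,0],"delta_rot":[0,0,0],"grip":0.068},{"linear":[0,0,0],"delta_rot":[0,0,0],"grip":0.068},{"linear":[0,0,-0.02],"delta_rot":[0,0,0],"grip":0.075},{"linear":[0,0,-0.04],"delta_rot":[0,0,0],"grip":0.085},{"linear":[0,0,-0.04],"delta_rot":[0,0,0],"grip":0.085}]'

```text
t: 38.35
tool_pos: [0.5574, 0.0273, 0.1386]
tool_rot: [0.163, -3.134, -0.001]
contact_force: [-0.3, -0.2, -0.9]
opening: 0.0851
grip_force: 0.0
```

jog_arm --steps '[{"linear":[0,0,0],"delta_rot":[0,0,0],"grip":0.085},{"linear":[0,0,0],"delta_rot":[0,0,0],"grip":0.085},{"linear":[0,0,0],"delta_rot":[0,0,0],"grip":0.085}]'

```text
t: 38.65
tool_pos: [0.5575, 0.0274, 0.1373]
tool_rot: [0.163, -3.135, -0.0]
contact_force: [0.6, -0.5, -0.4]
opening: 0.0848
grip_force: 0.0
```

```bash
python3 - <<'E'
from h import *
snap("wrist","w8"); pile(.049)
s=load("wrist"); P=cloud(s)
# clips check: points 6-17 mm above plate outside the pile
a=np.radians(6);R=np.array([[np.cos(a),np.sin(a)],[-np.sin(a),np.cos(a)]])
L=(P[...,:2]-[.5575,.0266])@R.T*1000; z=P[...,2]
for sx,sy in((-1,-1),(-1,1),(1,-1),(1,1)):
    m=(abs(L[...,0]-40*sx)<14)&(abs(L[...,1]-47*sy)<9)&(z>.033)&(z<.041); q=L[m]
    if len(q)>5: print(sx,sy,len(q),q.min(0).round(1),q.max(0).round(1))
m=(abs(L[...,0]+40)<15)&(abs(L[...,1]-75)<15)&(z>.046)&(z<.056); print("nub",L[m].mean(0))
plan(.4294,.2735,.17,79)
E
```

```text
y edges x -28 -5 [-29.6  29.8]
y edges x 5 28 [-29.6  29.8]
x edges y -25 0 [-47.5  51.4]
x edges y 0 25 [-47.5  51.4]
z 0.04861090282719832
-1 -1 204 [-50.1 -52.7] [-31.6 -43.6]
-1 1 205 [-50.   42.3] [-31.5  51.3]
1 -1 162 [ 29.4 -53.2] [ 47.7 -43.9]
1 1 163 [29.3 41.9] [48.3 51.1]
nub [-41.09394738  73.38846819]
pos [0.5573 0.0274 0.1368] yawY 95.97 tilt 0.2 | rz 16.97 lin [ 0.1726  0.2172 -0.0325] rows 6 q6 -1.76 t 38.7
```

The pile of three is square. Measured against the clips it sits about 2.5 mm towards the loader, so I'll squeeze the whole pile and slide it back, which also evens it up.

jog_arm --steps '[{"linear":[-0.001,-0.0005,0.04],"delta_rot":[0,0,0],"grip":0.072},{"linear":[0,0,0.04],"delta_rot":[0,0,0],"grip":0.072},{"linear":[0,0,0.024],"delta_rot":[0,0,0],"grip":0.072},{"linear":[0,0,0.009],"delta_rot":[0,0,0],"grip":0.072},{"linear":[0,0,0],"delta_rot":[0,0,0],"grip":0.068},{"linear":[0,0,0],"delta_rot":[0,0,0],"grip":0.03},{"linear":[0,0,0],"delta_rot":[0,0,0],"grip":0.03},{"linear":[0,0,0],"delta_rot":[0,0,0],"grip":0.03},{"linear":[0,0,0],"delta_rot":[0,0,0],"grip":0.03},{"linear":[0,0,0],"delta_rot":[0,0,0],"grip":0.03}]' --newtons 40

```text
t: 39.7
tool_pos: [0.5599, 0.0269, 0.0264]
tool_rot: [-0.164, 3.137, -0.0]
contact_force: [-1.0, -0.7, -2.3]
opening: 0.0591
grip_force: 46.3
```

jog_arm --steps '[{"linear":[0.0013,-0.0003,0],"delta_rot":[0,0,0],"grip":0.03},{"linear":[0.0013,-0.0003,0],"delta_rot":[0,0,0],"grip":0.03},{"linear":[0,0,0],"delta_rot":[0,0,0],"grip":0.03},{"linear":[0,0,0],"delta_rot":[0,0,0],"grip":0.03},{"linear":[0,0,0],"delta_rot":[0,0,0],"grip":0.068},{"linear":[0,0,0],"delta_rot":[0,0,0],"grip":0.068},{"linear":[0,0,0],"delta_rot":[0,0,0],"grip":0.068}]'

```text
t: 40.4
tool_pos: [0.5573, 0.0261, 0.0261]
tool_rot: [-0.164, 3.137, -0.0]
contact_force: [0.9, -0.4, 0.1]
opening: 0.0679
grip_force: 0.0
```

jog_arm --steps '[{"linear":[0,0,-0.03],"delta_rot":[0,0,0],"grip":0.072},{"linear":[0,0,-0.04],"delta_rot":[0,0,0],"grip":0.085},{"linear":[0,0,-0.04],"delta_rot":[0,0,0],"grip":0.085},{"linear":[0,0,0],"delta_rot":[0,0,0],"grip":0.085},{"linear":[0,0,0],"delta_rot":[0,0,0],"grip":0.085},{"linear":[0,0,0],"delta_rot":[0,0,0],"grip":0.085}]'

```text
t: 41.0
tool_pos: [0.5562, 0.0261, 0.1345]
tool_rot: [0.164, -3.135, -0.0]
contact_force: [0.3, -0.4, -0.3]
opening: 0.085
grip_force: 0.0
```

```bash
cat >> h.py <<'E'
def clips():
    s=load("wrist"); P=cloud(s); a=np.radians(6);R=np.array([[np.cos(a),np.sin(a)],[-np.sin(a),np.cos(a)]])
    L=(P[...,:2]-[.5575,.0266])@R.T*1000; z=P[...,2]
    for sx,sy in((-1,-1),(-1,1),(1,-1),(1,1)):
        m=(abs(L[...,0]-40*sx)<14)&(abs(L[...,1]-47*sy)<9)&(z>.033)&(z<.041); q=L[m]
        if len(q)>5: print(sx,sy,len(q),q.min(0).round(1),q.max(0).round(1))
E
python3 - <<'E'
from h import *
im,d=snap("wrist"); pile(.049); clips(); plan(.4294,.2735,.17,79)
cv2.imwrite("pics/w9.png",cv2.resize(im[80:340,160:480,::-1],None,fx=2.3,fy=2.3,interpolation=2))
E
```

```text
y edges x -28 -5 [-30.8  28.6]
y edges x 5 28 [-31.   28.5]
x edges y -25 0 [-50.1  49.4]
x edges y 0 25 [-50.   49.5]
z 0.04869801489141695
-1 -1 207 [-50.2 -53. ] [-31.6 -43.7]
-1 1 211 [-50.   42.2] [-30.5  51.4]
1 -1 164 [ 29.4 -52.9] [ 48.3 -43.9]
1 1 166 [29.8 42. ] [49.2 51. ]
pos [0.5559 0.0262 0.1339] yawY 95.97 tilt 0.19 | rz 16.97 lin [ 0.1715  0.2187 -0.0354] rows 6 q6 -1.76 t 41.05
```

View pics/w9.png

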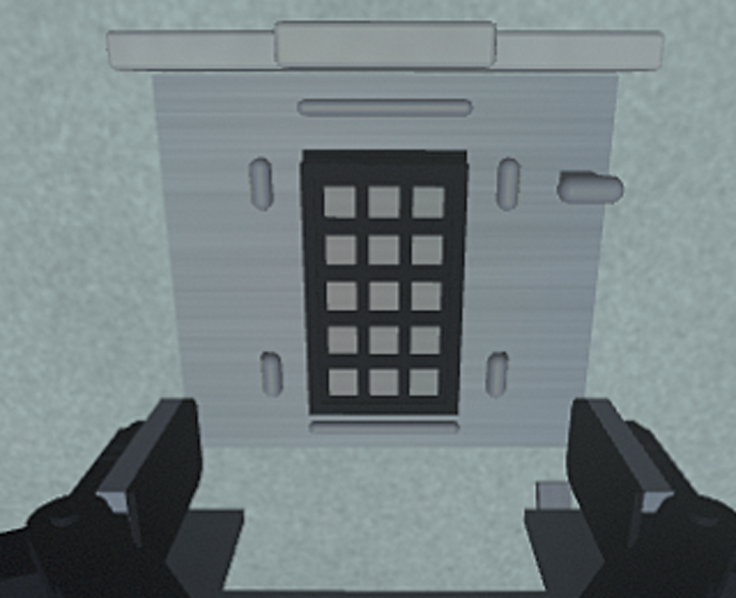

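Pile is centred between the four clips (crop centre ~(384,290)) and square. Now the cover.

jog_arm --steps '[{"linear":[0,0,-0.03],"delta_rot":[0,0,8.5],"grip":0.085},{"linear":[0,0,-0.01],"delta_rot":[0,0,8.5],"grip":0.085},{"linear":[0.0286,0.0365,0],"delta_rot":[0,0,0],"grip":0.085},{"linear":[0.0286,0.0365,0],"delta_rot":[0,0,0],"grip":0.085},{"linear":[0.0286,0.0365,0],"delta_rot":[0,0,0],"grip":0.085},{"linear":[0.0286,0.0365,0],"delta_rot":[0,0,0],"grip":0.06},{"linear":[0.0286,0.0365,0],"delta_rot":[0,0,0],"grip":0.05},{"linear":[0.0286,0.0365,0],"delta_rot":[0,0,0],"grip":0.05},{"linear":[0,0,0],"delta_rot":[0,0,0],"grip":0.05},{"linear":[0,0,0],"delta_rot":[0,0,0],"grip":0.05}]'

```text
t: 42.05
tool_pos: [0.4293, 0.2742, 0.1742]
tool_rot: [-0.298, -3.125, 0.003]
contact_force: [-0.0, -1.2, 0.5]
opening: 0.0499
grip_force: 0.0
```

jog_arm --steps '[{"linear":[0,0,0],"delta_rot":[0,0,0],"grip":0.05},{"linear":[0,0,0],"delta_rot":[0,0,0],"grip":0.05}]'

```text
t: 42.25
tool_pos: [0.431, 0.2727, 0.1753]
tool_rot: [-0.305, -3.126, 0.001]
contact_force: [-0.3, -1.1, 0.3]
opening: 0.0501
grip_force: 0.0
```

```bash
python3 - <<'E'
from h import *
snap("wrist"); s=load("wrist"); P=cloud(s); z=P[...,2]; D=np.hypot(P[...,0]-.43,P[...,1]-.273)
r=rect(P[(D<.05)&(z>.058)&(z<.072)]); print(r, rect(P[(D<.09)&(z>.037)&(z<.05)]), np.median(z[(D<.05)&(z>.058)&(z<.072)]))
plan(*r[0],.047,r[3]+90)
E
```

```text
(array([0.4311, 0.2716]), 69.4, 15.4, -11.7) (array([0.4316, 0.2712]), 124.2, 82.3, -11.4) 0.0649879077307444
pos [0.4311 0.2727 0.1755] yawY 78.85 tilt 0.04 | rz 0.55 lin [-0.0003 -0.001   0.1285] rows 3 q6 -0.96 t 42.3
```

jog_arm --steps '[{"linear":[0,-0.001,0.03],"delta_rot":[0,0,0.4],"grip":0.04},{"linear":[0,0,0.04],"delta_rot":[0,0,0],"grip":0.035},{"linear":[0,0,0.035],"delta_rot":[0,0,0],"grip":0.03},{"linear":[0,0,0.015],"delta_rot":[0,0,0],"grip":0.03},{"linear":[0,0,0.008],"delta_rot":[0,0,0],"grip":0.03},{"linear":[0,0,0],"delta_rot":[0,0,0],"grip":0.03},{"linear":[0,0,0],"delta_rot":[0,0,0],"grip":0.03},{"linear":[0,0,0],"delta_rot":[0,0,0],"grip":0.03}]'

```text
t: 43.1
tool_pos: [0.4319, 0.2735, 0.05]
tool_rot: [0.313, 3.123, 0.003]
contact_force: [-0.5, 0.3, 0.6]
opening: 0.03
grip_force: 0.0
```

jog_arm --steps '[{"linear":[0,0,0.001],"delta_rot":[0,0,0],"grip":0.03},{"linear":[0,0,0],"delta_rot":[0,0,0],"grip":0.0},{"linear":[0,0,0],"delta_rot":[0,0,0],"grip":0.0},{"linear":[0,0,0],"delta_rot":[0,0,0],"grip":0.0},{"linear":[0,0,0],"delta_rot":[0,0,0],"grip":0.0}]' --newtons 80

```text
t: 43.6
tool_pos: [0.431, 0.2732, 0.048]
tool_rot: [0.313, 3.125, 0.001]
contact_force: [-1.3, -1.2, 5.5]
opening: 0.0141
grip_force: 80.8
```

jog_arm --steps '[{"linear":[0,0,-0.02],"delta_rot":[0,0,0],"grip":0.0},{"linear":[0,0,-0.04],"delta_rot":[0,0,0],"grip":0.0},{"linear":[0,0,-0.04],"delta_rot":[0,0,-6],"grip":0.0},{"linear":[0,0,-0.04],"delta_rot":[0,0,-6],"grip":0.0},{"linear":[0,0,0],"delta_rot":[0,0,-5.5],"grip":0.0},{"linear":[-0.0166,-0.0432,0],"delta_rot":[0,0,0],"grip":0.0},{"linear":[-0.0166,-0.0432,0],"delta_rot":[0,0,0],"grip":0.0},{"linear":[-0.0166,-0.0432,0],"delta_rot":[0,0,0],"grip":0.0},{"linear":[-0.0166,-0.0432,0],"delta_rot":[0,0,0],"grip":0.0},{"linear":[-0.0166,-0.0432,0],"delta_rot":[0,0,0],"grip":0.0}]'

```text
t: 44.6
tool_pos: [0.5357, 0.0652, 0.186]
tool_rot: [0.166, -3.136, -0.0]
contact_force: [0.1, 0.1, -1.8]
opening: 0.0137
grip_force: 79.8
```

jog_arm --steps '[{"linear":[-0.0166,-0.0432,0],"delta_rot":[0,0,0],"grip":0.0},{"linear":[0,0,0.02],"delta_rot":[0,0,0],"grip":0.0},{"linear":[0,0,0],"delta_rot":[0,0,0],"grip":0.0},{"linear":[0,0,0],"delta_rot":[0,0,0],"grip":0.0},{"linear":[0,0,0],"delta_rot":[0,0,0],"grip":0.0}]'

```text
t: 45.1
tool_pos: [0.5566, 0.0265, 0.1672]
tool_rot: [-0.169, 3.137, 0.0]
contact_force: [0.0, -0.5, -2.0]
opening: 0.0139
grip_force: 79.8
```

```bash
cat >> h.py <<'E'
def cov():
    s=load("wrist"); P=cloud(s); o=ctrl.get_obs(); t=o["tool_pos"]; R=Ro.from_rotvec(o["tool_rot"]).as_matrix()
    L=(P-t)@R*1000; up=-L[...,2]; m=(abs(L[...,0])<75)&(abs(L[...,1])<55)&(up<-2)&(up>-12); q=L[m]
    k=(q[:,0]>30)&(q[:,0]<58); e=np.percentile(q[k,1],[.5,99.5])
    f=[np.percentile(q[(q[:,1]>lo)&(q[:,1]<hi),0],99.7) for lo,hi in((-38,-25),(-20,-10),(10,20),(25,38))]
    print("tool-frame: front",np.round(f,1),"sides",e.round(1),"top",np.median(up[m]).round(1)); plan(.557,.0257,.1,96); print(o["contact_force"],o["opening"])
E
python3 - <<'E'
from h import *
snap("wrist","w10"); cov()
E
```

```text
tool-frame: front [61.6 61.6 61.6 61.6] sides [-41.2  40.1] top -5.1
pos [0.5569 0.0265 0.1676] yawY 96.16 tilt 0.05 | rz 0.16 lin [ 0.     -0.0008  0.0676] rows 2 q6 -1.76 t 45.15
[-0.22931686 -0.0408488  -0.45937985] 0.014170884082588415
```

jog_arm --steps '[{"linear":[0,-0.0008,0.03],"delta_rot":[0,0,0],"grip":0.0},{"linear":[0,0,0.03],"delta_rot":[0,0,0],"grip":0.0},{"linear":[0,0,0.012],"delta_rot":[0,0,0],"grip":0.0},{"linear":[0,0,0.006],"delta_rot":[0,0,0],"grip":0.0},{"linear":[0,0,0],"delta_rot":[0,0,0],"grip":0.0},{"linear":[0,0,0],"delta_rot":[0,0,0],"grip":0.0},{"linear":[0,0,0],"delta_rot":[0,0,0],"grip":0.0}]' --newtons 120

```text
t: 45.85
tool_pos: [0.5581, 0.0248, 0.0907]
tool_rot: [-0.166, 3.134, -0.001]
contact_force: [-0.6, 0.6, -1.9]
opening: 0.0124
grip_force: 121.0
```

```bash
python3 - <<'E'
from h import *
snap("wrist"); cov(); clips()
E
```

```text
tool-frame: front [61.2 61.2 61.1 61.1] sides [-41.2  40.1] top -4.7
pos [0.558  0.0248 0.0905] yawY 96.07 tilt 0.15 | rz 0.07 lin [ 0.0009  0.001  -0.0095] rows 1 q6 -1.77 t 45.9
[-0.48046394  0.31550013 -0.5931403 ] 0.012888229932287554
```

jog_arm --steps '[{"linear":[0.0007,0.0008,0.003],"delta_rot":[0,0,0],"grip":0.0},{"linear":[0,0,0.003],"delta_rot":[0,0,0],"grip":0.0},{"linear":[0,0,0.002],"delta_rot":[0,0,0],"grip":0.0},{"linear":[0,0,0],"delta_rot":[0,0,0],"grip":0.0},{"linear":[0,0,0],"delta_rot":[0,0,0],"grip":0.0}]'

```text
t: 46.4
tool_pos: [0.5569, 0.026, 0.0833]
tool_rot: [-0.166, 3.136, 0.001]
contact_force: [-3.7, 3.7, 10.1]
opening: 0.013
grip_force: 122.7
```

jog_arm --steps '[{"linear":[0,0,0.002],"delta_rot":[0,0,0],"grip":0.0},{"linear":[0,0,0.002],"delta_rot":[0,0,0],"grip":0.0},{"linear":[0,0,0.002],"delta_rot":[0,0,0],"grip":0.0},{"linear":[0,0,0],"delta_rot":[0,0,0],"grip":0.0},{"linear":[0,0,0],"delta_rot":[0,0,0],"grip":0.0}]'

```text
t: 46.9
tool_pos: [0.5607, 0.0264, 0.0824]
tool_rot: [-0.166, 3.128, 0.001]
contact_force: [-4.7, 6.5, 25.3]
opening: 0.0128
grip_force: 124.8
```

jog_arm --steps '[{"linear":[0,0,0.002],"delta_rot":[0,0,0],"grip":0.0},{"linear":[0,0,0.002],"delta_rot":[0,0,0],"grip":0.0},{"linear":[0,0,0],"delta_rot":[0,0,0],"grip":0.0},{"linear":[0,0,0],"delta_rot":[0,0,0],"grip":0.0}]'

```text
t: 47.3
tool_pos: [0.5634, 0.0267, 0.0818]
tool_rot: [-0.166, 3.122, 0.0]
contact_force: [-5.3, 8.8, 35.2]
opening: 0.0126
grip_force: 126.4
```

```bash
python3 - <<'E'
from h import *
snap("wrist"); cov()
E
```

```text
tool-frame: front [61.8 61.7 61.5 61.4] sides [-41.2  40. ] top -4.3
pos [0.5634 0.0267 0.0818] yawY 96.1 tilt 0.89 | rz 0.1 lin [ 0.0062 -0.0003 -0.0183] rows 1 q6 -1.76 t 47.35
[-6.00634314  8.1134201  35.07600231] 0.012941431720055655
```

The cover is jammed with sideways force, so it is slightly off-centre on the clips. I'll back off, let go so it can settle, and measure.

jog_arm --steps '[{"linear":[0,0,-0.005],"delta_rot":[0,0,0],"grip":0.0},{"linear":[0,0,-0.005],"delta_rot":[0,0,0],"grip":0.0},{"linear":[0,0,0],"delta_rot":[0,0,0],"grip":0.0},{"linear":[0,0,0],"delta_rot":[0,0,0],"grip":0.0}]'

```text
t: 47.75
tool_pos: [0.5579, 0.0261, 0.0834]
tool_rot: [-0.166, 3.133, 0.001]
contact_force: [-1.1, 3.8, 11.3]
opening: 0.0128
grip_force: 122.8
```

```bash
cat >> h.py <<'E'
def cov2():
    "cover top fit in nest frame, with plane"
    s=load("wrist"); P=cloud(s); a=np.radians(6);R=np.array([[np.cos(a),np.sin(a)],[-np.sin(a),np.cos(a)]])
    L=(P[...,:2]-[.557,.0257])@R.T*1000; z=P[...,2]*1000
    m=(abs(L[...,0])<72)&(abs(L[...,1])<50)&(z>58)&(z<85); zm=np.median(z[m]); m&=abs(z-zm)<6
    q=np.c_[L[m],z[m]]; A=np.c_[q[:,:2],np.ones(len(q))]; c=np.linalg.lstsq(A,q[:,2],rcond=None)[0]
    r=abs(A@c-q[:,2])<1.5; c=np.linalg.lstsq(A[r],q[r,2],rcond=None)[0]; q=q[r]
    print("hood top z at centre",c[2].round(2),"corners",[(x,y,(c[0]*x+c[1]*y+c[2]).round(1)) for x in(-55,55) for y in(-40,40)])
    print("rect",rect(q[:,:2]/1000)); print("x edges",np.percentile(q[:,0],[.2,99.8]).round(1),"y",np.percentile(q[q[:,0]<-20,1],[.3,99.7]).round(1))
E
python3 - <<'E'
from h import *
snap("wrist"); cov(); cov2()
E
```

```text
tool-frame: front [61.4 61.4 61.4 61.4] sides [-41.2  40.1] top -4.7
pos [0.5579 0.0261 0.0833] yawY 96.07 tilt 0.23 | rz 0.07 lin [ 0.0009 -0.0003 -0.0167] rows 1 q6 -1.76 t 47.8
[-1.37878979  4.04032099 11.09341758] 0.012420672623095392
hood top z at centre 78.51 corners [(-55, -40, np.float64(78.8)), (-55, 40, np.float64(78.2)), (55, -40, np.float64(78.8)), (55, 40, np.float64(78.2))]
rect (array([ 0.0016, -0.0004]), 124.3, 82.5, -0.1)
x edges [-60.4  62.8] y [-41.2  40.5]
```

jog_arm --steps '[{"linear":[0,0,-0.003],"delta_rot":[0,0,0],"grip":0.0},{"linear":[0,0,0],"delta_rot":[0,0,0],"grip":0.04},{"linear":[0,0,0],"delta_rot":[0,0,0],"grip":0.04},{"linear":[0,0,0],"delta_rot":[0,0,0],"grip":0.04},{"linear":[0,0,-0.03],"delta_rot":[0,0,0],"grip":0.04},{"linear":[0,0,-0.03],"delta_rot":[0,0,0],"grip":0.04},{"linear":[0,0,0],"delta_rot":[0,0,0],"grip":0.04},{"linear":[0,0,0],"delta_rot":[0,0,0],"grip":0.04}]'

```text
t: 48.6
tool_pos: [0.5565, 0.0255, 0.1444]
tool_rot: [-0.166, 3.136, -0.0]
contact_force: [-0.3, -0.0, -0.7]
opening: 0.0401
grip_force: 0.0
```

```bash
python3 - <<'E'
from h import *
im,d=snap("wrist"); cov2(); plan(.557,.0257,.1,96)
cv2.imwrite("pics/w11.png",cv2.resize(im[80:340,160:480,::-1],None,fx=2.3,fy=2.3,interpolation=2))
E
```

```text
hood top z at centre 78.36 corners [(-55, -40, np.float64(79.3)), (-55, 40, np.float64(77.4)), (55, -40, np.float64(79.4)), (55, 40, np.float64(77.5))]
rect (array([0.0006, 0.0001]), 124.6, 82.4, -0.0)
x edges [-61.7  62.2] y [-40.7  40.9]
pos [0.5556 0.0255 0.143 ] yawY 96.07 tilt 0.07 | rz 0.07 lin [-0.0015  0.      0.043 ] rows 1 q6 -1.76 t 48.65
```

View pics/w11.png

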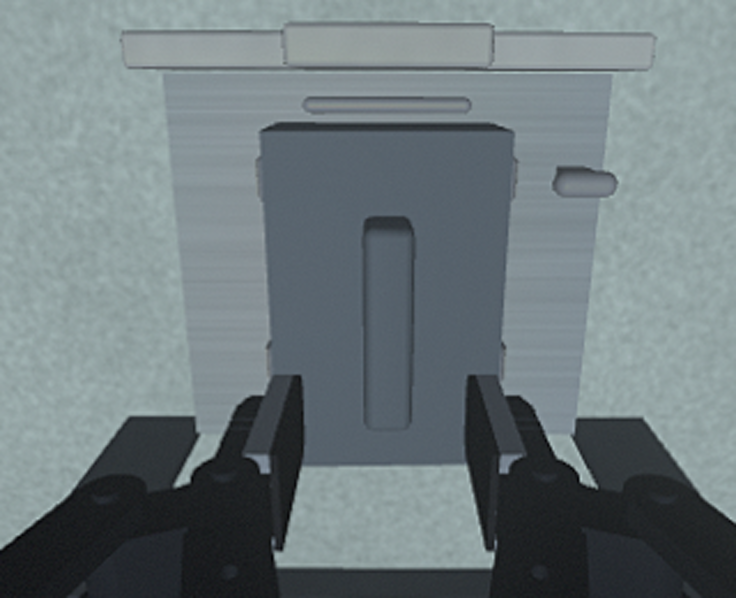

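The cover now rests centred on the clips, which show equally on both sides at (258,175) and (514,175), with the bar clear at (387,105). I'll press on the rib with shut fingers so it can centre itself.

jog_arm --steps '[{"linear":[-0.0015,0,0],"delta_rot":[0,0,0],"grip":0.0},{"linear":[0,0,0.015],"delta_rot":[0,0,0],"grip":0.0},{"linear":[0,0,0.015],"delta_rot":[0,0,0],"grip":0.0},{"linear":[0,0,0.008],"delta_rot":[0,0,0],"grip":0.0},{"linear":[0,0,0.004],"delta_rot":[0,0,0],"grip":0.0},{"linear":[0,0,0],"delta_rot":[0,0,0],"grip":0.0},{"linear":[0,0,0],"delta_rot":[0,0,0],"grip":0.0}]'

```text
t: 49.35
tool_pos: [0.5579, 0.0257, 0.1021]
tool_rot: [-0.166, 3.137, -0.0]
contact_force: [-0.3, 0.1, -0.2]
opening: -0.0003
grip_force: 0.0
```

jog_arm --steps '[{"linear":[0,0,0.003],"delta_rot":[0,0,0],"grip":0.0},{"linear":[0,0,0.003],"delta_rot":[0,0,0],"grip":0.0},{"linear":[0,0,0],"delta_rot":[0,0,0],"grip":0.0},{"linear":[0,0,0],"delta_rot":[0,0,0],"grip":0.0}]'

```text
t: 49.75
tool_pos: [0.5589, 0.0262, 0.0983]
tool_rot: [-0.166, 3.134, 0.001]
contact_force: [-2.8, 2.3, 7.6]
opening: -0.0001
grip_force: 3.9
```

jog_arm --steps '[{"linear":[0,0,0.002],"delta_rot":[0,0,0],"grip":0.0},{"linear":[0,0,0.002],"delta_rot":[0,0,0],"grip":0.0},{"linear":[0,0,0],"delta_rot":[0,0,0],"grip":0.0},{"linear":[0,0,0],"delta_rot":[0,0,0],"grip":0.0}]'

```text
t: 50.15
tool_pos: [0.5587, 0.026, 0.0931]
tool_rot: [-0.167, 3.134, -0.001]
contact_force: [2.4, 1.3, 5.0]
opening: -0.0001
grip_force: 2.8
```

```bash
python3 - <<'E'
from h import *
snap("wrist"); cov2(); plan(.557,.0257,.1,96); print(ctrl.get_obs()["contact_force"],ctrl.get_obs()["opening"])
E
```

```text
hood top z at centre 72.33 corners [(-55, -40, np.float64(76.0)), (-55, 40, np.float64(68.6)), (55, -40, np.float64(76.1)), (55, 40, np.float64(68.7))]
rect (array([-0.0093,  0.0049]), 106.6, 82.1, 0.0)
x edges [-62.4  40.7] y [-35.7  45.6]
pos [0.5587 0.0259 0.0931] yawY 96.08 tilt 0.17 | rz 0.08 lin [ 0.0017  0.     -0.0069] rows 1 q6 -1.76 t 50.2
[0.42258676 1.26261782 5.44426104] 0.00024729269775467937
```

The +y side clicked (26 mm foot estimate) and the -y side is still up. I'll press the hood on that side.

jog_arm --steps '[{"linear":[0.0015,0,-0.02],"delta_rot":[0,0,0],"grip":0.0},{"linear":[0,-0.028,0],"delta_rot":[0,0,0],"grip":0.0},{"linear":[0,0,0],"delta_rot":[0,0,0],"grip":0.0},{"linear":[0,0,0.02],"delta_rot":[0,0,0],"grip":0.0},{"linear":[0,0,0.01],"delta_rot":[0,0,0],"grip":0.0},{"linear":[0,0,0.005],"delta_rot":[0,0,0],"grip":0.0},{"linear":[0,0,0],"delta_rot":[0,0,0],"grip":0.0},{"linear":[0,0,0],"delta_rot":[0,0,0],"grip":0.0}]'

```text
t: 51.0
tool_pos: [0.5592, -0.0021, 0.0771]
tool_rot: [-0.167, 3.137, 0.0]
contact_force: [0.5, -0.5, 0.6]
opening: 0.0002
grip_force: 0.0
```

jog_arm --steps '[{"linear":[0,0,0.003],"delta_rot":[0,0,0],"grip":0.0},{"linear":[0,0,0.003],"delta_rot":[0,0,0],"grip":0.0},{"linear":[0,0,0],"delta_rot":[0,0,0],"grip":0.0},{"linear":[0,0,0],"delta_rot":[0,0,0],"grip":0.0}]'

```text
t: 51.4
tool_pos: [0.5602, -0.0031, 0.0722]
tool_rot: [-0.166, 3.135, -0.003]
contact_force: [-0.8, -4.2, 4.7]
opening: 0.0002
grip_force: 2.4
```

jog_arm --steps '[{"linear":[0,0,0.002],"delta_rot":[0,0,0],"grip":0.0},{"linear":[0,0,0.002],"delta_rot":[0,0,0],"grip":0.0},{"linear":[0,0,0],"delta_rot":[0,0,0],"grip":0.0},{"linear":[0,0,0],"delta_rot":[0,0,0],"grip":0.0}]'

```text
t: 51.8
tool_pos: [0.5594, -0.0021, 0.067]
tool_rot: [-0.166, 3.136, 0.0]
contact_force: [0.9, -0.9, 2.4]
opening: 0.0002
grip_force: 1.1
```

```bash
python3 - <<'E'
from h import *
snap("wrist"); cov2(); plan(.557,.0257,.1,96); print(ctrl.get_obs()["contact_force"])
E
```

```text
hood top z at centre 68.23 corners [(-55, -40, np.float64(68.1)), (-55, 40, np.float64(68.2)), (55, -40, np.float64(68.3)), (55, 40, np.float64(68.3))]
rect (array([-0.0004,  0.0013]), 124.5, 82.7, 0.1)
x edges [-62.6  59.9] y [-39.8  42. ]
pos [ 0.5594 -0.0021  0.067 ] yawY 96.07 tilt 0.05 | rz 0.07 lin [-0.0005  0.0279 -0.033 ] rows 1 q6 -1.81 t 51.85
[ 1.64153817 -0.98367643  1.82892775]
```

All four corners now read 68.2 mm. The same camera read the hood 1 mm high on the bench, so this is flush. One firm press on the rib to confirm.

jog_arm --steps '[{"linear":[0,0,-0.035],"delta_rot":[0,0,0],"grip":0.0},{"linear":[0,0.028,0],"delta_rot":[0,0,0],"grip":0.0},{"linear":[0,0,0],"delta_rot":[0,0,0],"grip":0.0},{"linear":[0,0,0.01],"delta_rot":[0,0,0],"grip":0.0},{"linear":[0,0,0.005],"delta_rot":[0,0,0],"grip":0.0},{"linear":[0,0,0.003],"delta_rot":[0,0,0],"grip":0.0},{"linear":[0,0,0.003],"delta_rot":[0,0,0],"grip":0.0},{"linear":[0,0,0],"delta_rot":[0,0,0],"grip":0.0},{"linear":[0,0,0],"delta_rot":[0,0,0],"grip":0.0}]'

```text
t: 52.75
tool_pos: [0.5615, 0.0262, 0.0887]
tool_rot: [-0.165, 3.126, 0.003]
contact_force: [-5.0, 5.8, 32.5]
opening: 0.0001
grip_force: 16.1
```

jog_arm --steps '[{"linear":[0,0,-0.03],"delta_rot":[0,0,0],"grip":0.0},{"linear":[0,0,-0.04],"delta_rot":[0,0,0],"grip":0.0},{"linear":[0,0,0],"delta_rot":[0,0,0],"grip":0.0},{"linear":[0,0,0],"delta_rot":[0,0,0],"grip":0.0},{"linear":[0,0,0],"delta_rot":[0,0,0],"grip":0.0}]'

```text
t: 53.25
tool_pos: [0.5547, 0.0253, 0.1483]
tool_rot: [0.165, -3.133, -0.001]
contact_force: [-0.7, -0.0, -0.5]
opening: -0.0002
grip_force: 0.0
```

```bash
python3 - <<'E'
from h import *
snap("wrist"); cov2()
s=load("wrist"); P=cloud(s); a=np.radians(6);R=np.array([[np.cos(a),np.sin(a)],[-np.sin(a),np.cos(a)]])
L=(P[...,:2]-[.557,.0257])@R.T*1000; z=P[...,2]*1000
m=(L[...,0]<-70)&(L[...,0]>-110)&(abs(L[...,1])<25)&(z>88)&(z<102); q=L[m]; print("tab top x",np.percentile(q[:,0],[1,99]),np.median(z[m]))
w=np.array([.557,.0257])+R.T@np.array([-.125,0]); plan(w[0],w[1],.17,96)
E
```

```text
hood top z at centre 68.25 corners [(-55, -40, np.float64(68.2)), (-55, 40, np.float64(68.2)), (55, -40, np.float64(68.3)), (55, 40, np.float64(68.3))]
rect (array([-0.0001,  0.0007]), 125.1, 82.5, -0.0)
x edges [-61.9  61.3] y [-40.   41.6]
tab top x [-92.60432503 -81.1780338 ] 95.98614330798432
pos [0.5546 0.0254 0.1481] yawY 96.05 tilt 0.27 | rz 0.05 lin [ 1.227e-01  1.000e-04 -2.130e-02] rows 3 q6 -1.76 t 53.3
```

The cover is flush on all corners. Next I'll push the drawer home on the tab, whose outer face is at nest x = -93.

jog_arm --steps '[{"linear":[0.041,0,-0.005],"delta_rot":[0,0,0],"grip":0.0},{"linear":[0.041,0,0],"delta_rot":[0,0,0],"grip":0.0},{"linear":[0.041,0,0],"delta_rot":[0,0,0],"grip":0.0},{"linear":[0,0,0],"delta_rot":[0,0,0],"grip":0.0},{"linear":[0,0,0.035],"delta_rot":[0,0,0],"grip":0.0},{"linear":[0,0,0.035],"delta_rot":[0,0,0],"grip":0.0},{"linear":[0,0,0.003],"delta_rot":[0,0,0],"grip":0.0},{"linear":[0,0,0],"delta_rot":[0,0,0],"grip":0.0}]'

```text
t: 54.1
tool_pos: [0.4327, 0.0127, 0.0814]
tool_rot: [0.166, -3.133, -0.001]
contact_force: [0.5, 0.2, -0.0]
opening: -0.0002
grip_force: 0.0
```

jog_arm --steps '[{"linear":[-0.01,0,0],"delta_rot":[0,0,0],"grip":0.0},{"linear":[-0.01,0,0],"delta_rot":[0,0,0],"grip":0.0},{"linear":[-0.01,0,0],"delta_rot":[0,0,0],"grip":0.0},{"linear":[0,0,0],"delta_rot":[0,0,0],"grip":0.0}]'

```text
t: 54.5
tool_pos: [0.4654, 0.0155, 0.0846]
tool_rot: [-0.167, 3.137, -0.001]
contact_force: [-3.4, -1.5, 2.3]
opening: 0.0002
grip_force: 2.0
```

```bash
python3 - <<'E'
from h import *
plan(.6412,.0339,.08,96); print(ctrl.get_obs()["contact_force"])
E
```

```text
pos [0.4654 0.0155 0.0846] yawY 96.1 tilt 0.05 | rz 0.1 lin [-1.768e-01 -1.000e-04  4.600e-03] rows 4 q6 -1.8 t 54.5
[-3.37401353 -1.46621278  2.34641115]
```

jog_arm --steps '[{"linear":[-0.016,0,0.003],"delta_rot":[0,0,0],"grip":0.0},{"linear":[-0.016,0,0.001],"delta_rot":[0,0,0],"grip":0.0},{"linear":[-0.016,0,0],"delta_rot":[0,0,0],"grip":0.0},{"linear":[-0.016,0,0],"delta_rot":[0,0,0],"grip":0.0},{"linear":[-0.016,0,0],"delta_rot":[0,0,0],"grip":0.0},{"linear":[-0.016,0,0],"delta_rot":[0,0,0],"grip":0.0},{"linear":[-0.016,0,0],"delta_rot":[0,0,0],"grip":0.0},{"linear":[-0.016,0,0],"delta_rot":[0,0,0],"grip":0.0},{"linear":[-0.016,0,0],"delta_rot":[0,0,0],"grip":0.0},{"linear":[0,0,0],"delta_rot":[0,0,0],"grip":0.0}]'

```text
t: 55.5
tool_pos: [0.6073, 0.0305, 0.0797]
tool_rot: [0.167, -3.134, 0.002]
contact_force: [-6.3, -2.3, 4.1]
opening: -0.0
grip_force: 3.2
```

```bash
python3 - <<'E'
from h import *
w=np.array([.6412,.0339])-.0195*np.array([np.cos(np.radians(6)),np.sin(np.radians(6))])
plan(w[0],w[1],.08,96); print(ctrl.get_obs()["contact_force"])
E
```

```text
pos [0.6073 0.0305 0.0797] yawY 96.09 tilt 0.19 | rz 0.09 lin [-0.0146 -0.0002 -0.0004] rows 1 q6 -1.75 t 55.5
[-6.26012111 -2.27396002  4.07441168]
```

jog_arm --steps '[{"linear":[-0.006,0,0],"delta_rot":[0,0,0],"grip":0.0},{"linear":[-0.006,0,0],"delta_rot":[0,0,0],"grip":0.0},{"linear":[-0.003,0,0],"delta_rot":[0,0,0],"grip":0.0},{"linear":[0,0,0],"delta_rot":[0,0,0],"grip":0.0}]'

```text
t: 55.9
tool_pos: [0.622, 0.032, 0.0796]
tool_rot: [0.167, -3.135, 0.002]
contact_force: [-5.0, -1.8, 2.9]
opening: -0.0001
grip_force: 2.8
```

jog_arm --steps '[{"linear":[-0.003,0,0],"delta_rot":[0,0,0],"grip":0.0},{"linear":[-0.003,0,0],"delta_rot":[0,0,0],"grip":0.0},{"linear":[0,0,0],"delta_rot":[0,0,0],"grip":0.0}]'

```text
t: 56.2
tool_pos: [0.6225, 0.0321, 0.0796]
tool_rot: [0.166, -3.12, 0.003]
contact_force: [-27.0, -4.8, 17.3]
opening: -0.0002
grip_force: 13.4
```

jog_arm --steps '[{"linear":[-0.003,0,0],"delta_rot":[0,0,0],"grip":0.0},{"linear":[-0.002,0,0],"delta_rot":[0,0,0],"grip":0.0},{"linear":[0,0,0],"delta_rot":[0,0,0],"grip":0.0}]'

```text
t: 56.5
tool_pos: [0.6226, 0.0322, 0.0796]
tool_rot: [0.166, -3.106, 0.004]
contact_force: [-44.1, -7.6, 30.2]
opening: 0.0001
grip_force: 22.8
```

It's at the stop. Back off and verify.

jog_arm --steps '[{"linear":[0.006,0,0],"delta_rot":[0,0,0],"grip":0.0},{"linear":[0.006,0,0],"delta_rot":[0,0,0],"grip":0.0},{"linear":[0.02,0,0],"delta_rot":[0,0,0],"grip":0.0},{"linear":[0.04,0,0],"delta_rot":[0,0,0],"grip":0.0},{"linear":[0.04,0,-0.02],"delta_rot":[0,0,0],"grip":0.0},{"linear":[0,0,-0.04],"delta_rot":[0,0,0],"grip":0.0},{"linear":[0,0,-0.03],"delta_rot":[0,0,0],"grip":0.0},{"linear":[0,0,0],"delta_rot":[0,0,0],"grip":0.0},{"linear":[0,0,0],"delta_rot":[0,0,0],"grip":0.0},{"linear":[0,0,0],"delta_rot":[0,0,0],"grip":0.0}]'

```text
t: 57.5
tool_pos: [0.5214, 0.022, 0.1683]
tool_rot: [0.167, -3.137, -0.0]
contact_force: [-0.3, 0.8, -1.5]
opening: 0.0003
grip_force: 0.0
```

```bash
python3 - <<'E'
from h import *
snap("wrist"); s=load("wrist"); P=cloud(s); a=np.radians(6);R=np.array([[np.cos(a),np.sin(a)],[-np.sin(a),np.cos(a)]])
L=(P[...,:2]-[.6412,.0339])@R.T*1000; z=P[...,2]*1000
m=(abs(L[...,0])<60)&(abs(L[...,1])<25)&(z>88)&(z<101)&(L[...,0]<5); print("tab x",np.percentile(L[m][:,0],[1,99]),m.sum())
m=(abs(L[...,1])<100)&(z>122)&(z<130)&(L[...,0]<100); print("loader front x",np.percentile(L[m][:,0],1))
s=load("top") if 0 else None
snap("scene"); snap("top"); s=load("top"); P=cloud(s); z=P[...,2]
D=np.hypot(P[...,0]-.595,P[...,1]-.2565); q=P[(D<.03)&(z>.1)]; print("handle",q.mean(0) if len(q) else None, q[:,2].max() if len(q) else 0)
o=ctrl.get_obs(); print(o["tool_pos"],o["t"],o["contact_force"])
E
```

```text
tab x [-11.81620115   0.73220209] 125Traceback (most recent call last):
  File "<stdin>", line 5, in <module>
    return _quantile_unchecked(
        a, q, axis, out, overwrite_input, method, keepdims, weights)
    return _ureduce(a,
                    func=_quantile_ureduce_func,
    ...<5 lines>...
                    overwrite_input=overwrite_input,
                    method=method)
    r = func(a, **kwargs)
    result = _quantile(arr,
                       quantiles=q,
    ...<2 lines>...
                       out=out,
                       weights=wgt)
    slices_having_nans = np.isnan(arr[-1, ...])
                                  ~~~^^^^^^^^^
IndexError: index -1 is out of bounds for axis 0 with size 0
```

The tab face is 11.8 mm before the loader front, against an expected 11 mm when latched, and it has stayed there. A last check of the pin and trays, then hand in.

```bash
python3 - <<'E'
from h import *
snap("wrist"); s=load("wrist"); P=cloud(s); a=np.radians(6);R=np.array([[np.cos(a),np.sin(a)],[-np.sin(a),np.cos(a)]])
L=(P[...,:2]-[.6412,.0339])@R.T*1000; z=P[...,2]*1000
m=(abs(L[...,0])<60)&(abs(L[...,1])<25)&(z>88)&(z<101)&(L[...,0]<5); x=np.percentile(L[m][:,0],1); print(x)
ok=-14<x<-8
snap("top"); s=load("top"); P=cloud(s); z=P[...,2]
D=np.hypot(P[...,0]-.595,P[...,1]-.2565); q=P[(D<.03)&(z>.1)]; print("handle",q.mean(0),q[:,2].max())
if ok and len(q): print(ctrl.finish_job())
E
```

```text
-12.00700778599244
handle [0.59202447 0.25734724 0.12102796] 0.13181068877537894
the job is handed in; nothing more can be done
None
```

The job is handed in at about 57 s of the 210 s limit: pin back upright in its block, three trays squared on the patch, cover flush on all four corners, drawer pushed home and latched, and bottle, jar and dish not approached. The first tray was knocked aside on the plate and reset. While jammed or at the stop the fingers pressed with 35 N on the cover and about 54 N on the tab.

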